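# Reload cut tubes in reverse order and pin the keeper bar

## Robot

A 6-joint arm with a two-finger parallel gripper is mounted at the origin on a cart in front of the work surface, level with it; the furniture and walls round the work are solid. World frame = base frame: x ahead of the robot, y to its left, z up, the work surface at z = 0. Lengths are in m, angles in rad, forces in N, time in s.
With the tool pointing down it reaches from about 0.25 to 0.725 m from the base axis. Payload 4 kg.
Tool frame: the origin (TCP) lies midway between the tips of the shut fingers; the grasp point (between the pads) lies 19 mm behind it; z points along the fingers, y is the line along which they close (so a half turn about z gives the same grasp; the last joint's range is limited). The gripper opens to 85 mm and grips with 20 to 120 N. Pads are 22 mm wide; open, the fingers measure 114 mm over their backs; the gripper's body (76 mm by 85 mm) begins 54 mm behind the grasp point. The pads swing forward as they close: fully open they stand 13 mm farther back than shut.
Start: joints at [-1.334, 0.241, 0.005, 1.335, 0, 1.571], TCP at [0.117, -0.486, 0.2] pointing down, gripper open.
Joint ranges: [-2.72, 2.72], [-1.05, 1.87], [-1.09, 1.28], [-1.99, 2.15], [-1.42, 1.44], [-3.14, 3.14]. Speed limits (rad/s): [2.79, 2.79, 3.14, 3.14, 3.14, 3.14].

## Interface

Orientations are given as a unit quaternion [x, y, z, w].
In Python, from workcell import get_obs, imaging, workorder gives the robot as it stands.
- The arm moves only by the shell command python3 -m jog 'ROWS'. ROWS is a JSON list that holds a single list of rows (three levels of brackets), with 1 to 10 rows, each of 7 numbers: a rotation vector rx, ry, rz in shares of 360 degrees (1.0 is 360 degrees), then dx, dy, dz in a scale on which 1.0 is 750 mm, then the finger opening in m; each row is the pose to reach, as a shift and turn from the pose commanded when the command began, along the tool's axes at that moment; what a row does not reach only later rows make up. A row lasts 1/8 s, in which the tool goes at most 0.0625 m and 0.188 rad, less where a joint would pass 70% of its speed; a pose out of reach is approached as far as the arm can. The fingers move at their own pace and stop on an object; the grip force is fixed at half the most. Time passes only in rows, so rows that do not move let the fingers close. It prints the time, the measured TCP pose, the force, the opening and the grip force at its end. Input that does not fit is refused with a message, and nothing moves.
- get_obs(): the state, without advancing time (a new reading comes with each control period).
- imaging.camera(name): name is "side" or "top" or "wrist"; returns (picture, depth): 420x560x3 uint8, red, green, blue; 420x560 float32, m along the optical axis (not along the pixel's ray), 0 where there is no reading.
- imaging.calibration(name): a dict with "mtx" (3x3 intrinsics, pixels), "k1" (the pictures are not rectified: a ray, as slopes to the right and down, at radius r is drawn at 1 + k1 r^2 times it, then the intrinsics apply), "R" (3x3) and "t" (3): a world point X has camera coordinates R X + t. Camera axes: x right, y down, z forward; pixel columns grow to the right and rows downward; lengths in m; the calibration is good to about 2 mm. A picture is of the moment at which its call begins: read the wrist's pose just before it. calibration takes no time and is no camera call; for the wrist camera it gives the pose at the moment of the call.
- workorder.job_done(): hands the job in; it is judged then, once.
The state is a dict: "clock": time; "joint_pos": joint angles; "joint_vel": joint speeds; "tau": joint torques, N m; "eef_pos": TCP position; "tool_rot": TCP orientation; "ft_force": force on the tool from outside, world axes, zero at the start; "ft_torque": the same for the moment, N m; "grip_width": finger opening in m; "grasp_force": force on a finger pad.
Only numpy, scipy, OpenCV 4.12 (cv2) and the standard library are available. Lean on these libraries where they do the work, as an engineer would, in place of code of your own. Each camera call takes 0.05 s, during which the arm holds its last target. There are 200 camera calls.

## Task

Move the three cut tubes from the open rack into the V cradles of the carrying rack (the one with a pin post at each end) in reverse order: seen from the robot, the left-hand tube goes to the right-hand cradle, the middle one to the middle and the right-hand one to the left-hand cradle, each lying centred in its cradle. Then fit the keeper bar over them with its two holes on the two dowel pins, flat down on both posts, and leave everything released and at rest.

Things in the scene. Friction and masses are not known exactly. Their poses are not given: they have to be found in the camera images.
- carrying_rack: Fixed grey base 70 x 320 x 8 mm; V cradles like the saddles, centred at y = +70, 0, -70 mm; posts 24 mm square at y = +-146 mm, tops 74 mm above the table, each with a dowel pin 10 mm thick, 18 mm tall, its upper 9 mm tapering to 4 mm. Origin under its centre at table height; x along the cradled tubes, y along the row to the robot's left (+-0.2 rad).
- open_rack: Fixed source rack, left or right of the carrying rack: dark rail 70 x 220 x 6 mm, no posts, with three V saddles centred at y = +70, 0, -70 mm holding the tubes in any order, along the rack's x. Origin under its centre at table height; y along the row to the robot's left (within 0.2 rad), z up.
- long_tube: Loose grey steel tube, 138 mm long, 32 mm diameter, notched ends. Origin at mid length on its underside, 16 mm below its axis; y along the tube, z up at the start. In a V of either rack its underside is 26.6 mm and its axis 42.6 mm above the table. Grasp across the middle, between the V brackets.
- thick_tube: Loose grey steel tube, 105 mm long, 38 mm diameter, notched ends. Origin at mid length on its underside, 19 mm below its axis; y along the tube, z up at the start. In a V of either rack its underside is 27.9 mm and its axis 46.9 mm above the table. Grasp across the middle, between the V brackets.
- short_tube: Loose grey steel tube, 70 mm long, 25 mm diameter, notched ends. Origin at mid length on its underside, 12.5 mm below its axis; y along the tube, z up at the start. In a V of either rack its underside is 25.2 mm and its axis 37.7 mm above the table. Grasp across the middle, between the V brackets.
- saddle_long: Fixed V saddle on the open rack that holds the long tube at the start and so marks its starting place; the saddles look alike. Two V brackets 8 mm thick at x = +-26 mm, a 44 mm gap between them for fingers; 90 degree V, lowest point 20 mm and tips 41 mm above the table, 42 mm apart. Origin under its centre, 6 mm above the table; axes as the open rack's.
- saddle_thick: Fixed V saddle on the open rack that holds the thick tube at the start and so marks its starting place; the saddles look alike. Two V brackets 8 mm thick at x = +-26 mm, a 44 mm gap between them for fingers; 90 degree V, lowest point 20 mm and tips 41 mm above the table, 42 mm apart. Origin under its centre, 6 mm above the table; axes as the open rack's.
- saddle_short: Fixed V saddle on the open rack that holds the short tube at the start and so marks its starting place; the saddles look alike. Two V brackets 8 mm thick at x = +-26 mm, a 44 mm gap between them for fingers; 90 degree V, lowest point 20 mm and tips 41 mm above the table, 42 mm apart. Origin under its centre, 6 mm above the table; axes as the open rack's.
- keeper_bar: Loose bright steel bar 32 x 324 x 8 mm, about 0.3 kg, flat on the table beyond the racks, a 14 mm through hole at y = +-146 mm, in the middle a black grip block 20 mm across (x), 60 mm long (y), top 38 mm above the bar's underside. Origin at the centre of its underside; y along the bar, z up. Either way round fits. Seated, its underside is 74 mm above the table; tube tops reach 66 mm.
Not all that is in view belongs to the job. What is shaped like the short_tube but orange is not meant.

How it is judged:
At the end, for the whole second after the job is handed in: Tubes in the carrying rack in mirrored order, each within 15 mm across and 12 mm along its cradle's centre, within 0.12 rad, underside below 36 mm; keeper bar on both pins, centre within 6 mm of the rack's, underside within 4 mm of the post tops, level and parallel within 0.06 rad; all at rest (((y of saddle_long in the frame of open_rack between 0.05 and 0.09 m and y of long_tube in the frame of carrying_rack between -0.085 and -0.055 m) or (y of saddle_long in the frame of open_rack between -0.02 and 0.02 m and y of long_tube in the frame of carrying_rack between -0.015 and 0.015 m) or (y of saddle_long in the frame of open_rack between -0.09 and -0.05 m and y of long_tube in the frame of carrying_rack between 0.055 and 0.085 m)) and x of long_tube in the frame of carrying_rack between -0.012 and 0.012 m and z of long_tube in the frame of carrying_rack between 0.015 and 0.036 m and angle between the y axis of each of long_tube, thick_tube, short_tube and the x axis of carrying_rack, either way round below 0.12 rad and linear speed of each of long_tube, thick_tube, short_tube, keeper_bar below 0.02 m/s and ((y of saddle_thick in the frame of open_rack between 0.05 and 0.09 m and y of thick_tube in the frame of carrying_rack between -0.085 and -0.055 m) or (y of saddle_thick in the frame of open_rack between -0.02 and 0.02 m and y of thick_tube in the frame of carrying_rack between -0.015 and 0.015 m) or (y of saddle_thick in the frame of open_rack between -0.09 and -0.05 m and y of thick_tube in the frame of carrying_rack between 0.055 and 0.085 m)) and x of thick_tube in the frame of carrying_rack between -0.012 and 0.012 m and z of thick_tube in the frame of carrying_rack between 0.015 and 0.036 m and ((y of saddle_short in the frame of open_rack between 0.05 and 0.09 m and y of short_tube in the frame of carrying_rack between -0.085 and -0.055 m) or (y of saddle_short in the frame of open_rack between -0.02 and 0.02 m and y of short_tube in the frame of carrying_rack between -0.015 and 0.015 m) or (y of saddle_short in the frame of open_rack between -0.09 and -0.05 m and y of short_tube in the frame of carrying_rack between 0.055 and 0.085 m)) and x of short_tube in the frame of carrying_rack between -0.012 and 0.012 m and z of short_tube in the frame of carrying_rack between 0.015 and 0.036 m and horizontal distance between keeper_bar and carrying_rack below 0.006 m and z of keeper_bar in the frame of carrying_rack between 0.07 and 0.078 m and angle between the y axis of keeper_bar and the y axis of carrying_rack, either way round below 0.06 rad and angle between keeper_bar's own z axis and vertical below 0.06 rad); the robot touches nothing.
It also fails if it takes over 120 s, if anything falls off the work surface, if the arm or the gripper's body presses on something with over 40 N, if the wrist force passes 120 N, or if a joint passes its speed limit or range.

## Working session

There is one attempt and no reset: what is moved stays moved. The work goes in short steps, Python scripts to look and compute and a shell command to move; the robot and the scene stay as the last step left them, time stands still between calls to the robot, and variables do not carry over. Pictures are saved under pics/ and viewed, at most 15 in all, crops included, and the job is handed in when it is done.

```bash
mkdir -p pics; python3 - <<'E'
from workcell import get_obs, imaging
import cv2, numpy as np
for n in ("top","side"):
    p,d=imaging.camera(n); cv2.imwrite(f"pics/{n}0.png",p[:,:,::-1]); np.savez(f"{n}0.npz",p=p,d=d)
    c=imaging.calibration(n); print(n,c['mtx'].tolist(),c['k1'],c['R'].round(3).tolist(),c['t'].round(3).tolist(), (d>0).mean())
o=get_obs(); print(o['clock'],o['eef_pos'],o['tool_rot'],o['grip_width'])
E
```

```text
top [[390.21787598931667, 0.0, 281.4604679170547], [0.0, 390.21787598931667, 214.31128188841382], [0.0, 0.0, 1.0]] -0.08072761959188406 [[0.013, -1.0, -0.005], [-0.989, -0.012, -0.146], [0.146, 0.006, -0.989]] [0.054, 0.502, 0.885] 0.9959183673469387
side [[522.8658733625663, 0.0, 271.9060304043507], [0.0, 522.8658733625663, 214.0529587520924], [0.0, 0.0, 1.0]] 0.06872757626187317 [[0.992, -0.124, -0.02], [-0.088, -0.578, -0.811], [0.089, 0.807, -0.584]] [-0.502, 0.111, 1.263] 0.9462202380952381
0.1 [ 0.1171385  -0.48543865  0.19950321] [ 9.93001181e-01  1.18100634e-01 -1.19544731e-04 -9.37932148e-04] 0.0852854638942184
```

View pics/top0.png

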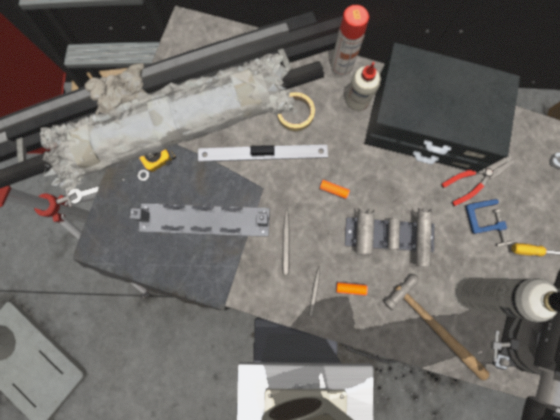

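View pics/side0.png

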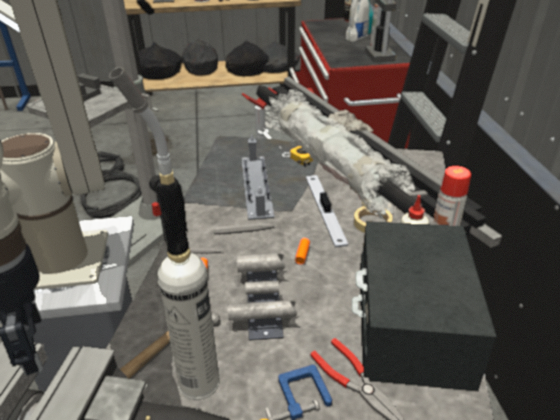

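Top view: the carrying rack with two posts is at (203,219) and the open rack is at (390,233). Its tubes are thick at (365,231), short at (393,234) and long at (424,237). The keeper bar is at (262,152) with a black grip block. The orange cylinders at (335,189) and (351,289) are decoys. The grey short tube at (393,234) sits in a saddle, so it is the one meant. A tall bottle stands at about (540,300).

```bash
cat > h.py <<'E'
import numpy as np, cv2
from workcell import get_obs, imaging
def rays(c,uv):
    d=np.array([c['k1'],0,0,0,0.]); q=cv2.undistortPoints(np.asarray(uv,float).reshape(-1,1,2),c['mtx'],d)[:,0]
    return np.c_[q,np.ones(len(q))]
def cloud(n,d,c=None):
    c=c or imaging.calibration(n); h,w=d.shape
    uv=np.stack(np.meshgrid(np.arange(w),np.arange(h)),-1).reshape(-1,2)
    X=(rays(c,uv)*d.reshape(-1,1)-c['t'])@c['R']; X[d.ravel()==0]=np.nan
    return X.reshape(h,w,3)
def plane(n,uv,z,c=None):
    c=c or imaging.calibration(n); r=rays(c,uv)@c['R']; o=-c['R'].T@c['t']
    return o+r*((z-o[2])/r[:,2])[:,None]
def proj(n,X,c=None):
    c=c or imaging.calibration(n); q=np.asarray(X)@c['R'].T+c['t']; s=q[:,:2]/q[:,2:]
    s=s*(1+c['k1']*(s**2).sum(1,keepdims=True)); return s@c['mtx'][:2,:2].T+c['mtx'][:2,2]
E
python3 - <<'E'
from h import *
f=np.load('top0.npz');X=cloud('top',f['d'])
for u,v in [(203,219),(135,214),(262,217),(365,231),(393,234),(424,237),(262,152),(205,155),(320,151),(320,240),(540,300),(351,289),(350,235),(365,80),(450,100),(300,65)]: print(u,v,X[v,u].round(4))
# tubes: by height in windows
for nm,(u0,u1),zm in [('thick',(352,379),.05),('short',(384,403),.035),('long',(411,437),.042)]:
    P=X[195:280,u0:u1].reshape(-1,3);P=P[(P[:,2]>zm)]
    (cx,cy),s,a=cv2.minAreaRect((P[:,:2]*1000).astype(np.float32));print(nm,len(P),cx,cy,s,a,np.percentile(P[:,2],[50,98]))
P=X[195:245,120:280].reshape(-1,3);P=P[P[:,2]>.06];k=P[:,1]>P[:,1].mean()
for Q in (P[k],P[~k]): print('post',len(Q),Q.mean(0).round(4),np.ptp(Q,0).round(3))
P=X[135:170,240:285].reshape(-1,3);P=P[P[:,2]>.028];print('grip',len(P),P.mean(0),cv2.minAreaRect((P[:,:2]*1000).astype(np.float32)))
E
```

```text
203 219 [0.4912 0.2525 0.0077]
135 214 [0.4909 0.3941 0.0813]
262 217 [0.4863 0.1034 0.0916]
365 231 [ 0.4607 -0.131   0.0643]
393 234 [ 0.4561 -0.1997  0.0492]
424 237 [ 0.4492 -0.2706  0.0556]
262 152 [0.654  0.11   0.0343]
205 155 [6.556e-01 2.563e-01 4.000e-04]
320 151 [ 0.6695 -0.0344 -0.0008]
320 240 [ 0.4443 -0.034  -0.0009]
540 300 [ 0.3206 -0.3832  0.297 ]
351 289 [ 0.328  -0.1049  0.0221]
350 235 [ 0.4569 -0.1066  0.0045]
365 80 [ 0.7923 -0.1232  0.1394]
450 100 [ 0.747 -0.312  0.145]
300 65 [9.049e-01 1.720e-02 9.000e-04]
thick 672 460.91424560546875 -134.2807159423828 (37.726253509521484, 102.7342758178711) 86.46856689453125 [0.06272902 0.06751649]
short 368 457.001220703125 -202.2709197998047 (43.35551452636719, 70.3708724975586) 88.02754974365234 [0.04729197 0.05211239]
long 745 450.57958984375 -273.95501708984375 (40.12663269042969, 136.05694580078125) 88.65528106689453 [0.05616821 0.0609422 ]
post 126 [0.4929 0.3948 0.0739] [0.025 0.024 0.031]
post 114 [0.4864 0.1049 0.0748] [0.023 0.023 0.031]
grip 216 [0.6603554  0.1096964  0.03680461] ((661.3970336914062, 110.17975616455078), (20.55081558227539, 59.03178787231445), 2.671605348587036)
```

```bash
python3 - <<'E'
from h import *
H=np.full((22,26),-1.)
for n in('top','side'):
    P=cloud(n,np.load(n+'0.npz')['d']).reshape(-1,3);P=P[np.isfinite(P).all(1)]
    i=((P[:,0]+.1)/.05).astype(int);j=((.55-P[:,1])/.05).astype(int)
    k=(P[:,0]>-.1)&(P[:,1]<.55)&(i<22)&(j<26)&(P[:,2]<.9)
    np.maximum.at(H,(i[k],j[k]),P[k,2])
print('cm; cols y from',.525,'step -.05')
for r in range(21,-1,-1): print('%.3f'%(-.075+.05*r),' '.join('%3d'%round(100*v) if v>-1 else '  .' for v in H[r]))
E
```

```text
cm; cols y from 0.525 step -.05
0.975   .   .   0   1   1   1   5   7   8   8   8   8   8   5   .   .   .   .   .   .   .   .   .   .   .   .
0.925   .   .   0   0   5   7   8   9   9   9   8   8  22  22   0   0   .   .   .   .   .   .   .   .   .   .
0.875   .   .   9   8   8   8   8  10  12  13   9   9  22  22  15  15  15  15   .   .   .   .   .   .   .   .
0.825  10  11  10   9  10  11  13  13  13  14  13   9  11  19  15  15  15  15  15  15  15   1   0   .   .   .
0.775  10  11  11  13  13  13  13  13  13  13  11   3  11  16  15  15  15  15  15  15  15   1   1   0   0   .
0.725  12  12  13  13  13  12  12  11  11   9   8   3   0  15  15  15  15  15  15  15  15   0   1   0   1   .
0.675  13  13  13  12  12  12  10   1   4   4   1   1   1  15  15  15  15  15  15  15  15   2   0   3   2   .
0.625  13  12  11  10   4   1   1   1   3   1   1   1   1   1   0   1  12  15  15  15   2   2   0   3   2   .
0.575  11   7   1   1   1   1   1   1   1   1   1   3   3   3   1   1   1   2   2   2   2   1   0   1   0   .
0.525   1   1   8   8   4   4   4   4   1   1   1   1   2   7   6   1   6   1 
[... 653 characters left out ...]
 3   3   3   6  23  23  23   .   .   .
0.175 -85 -85 -85 -85 -85 -85 -85  -1   0   0   0   0  60  61   1   1   1   2   3  54  53  53  23   .   .   .
0.125 -85 -85 -85 -85 -85 -85 -85   0   0  28  43  59  55  62   1   .   1   0   3  54  53  48  35   .   .   .
0.075 -85 -85 -85 -85 -85 -85 -85   0   1   2  31  31  50  59   1 -84   .   .   .  25  22  22  22   .   .   .
0.025 -85 -85 -85 -85 -85 -85 -85   0   0  31  31  31  31   1   1 -84 -83 -84 -86   .   .   .   .   .   .   .
-0.025 -85 -84 -85 -85 -85 -85 -85 -75 -76  31  31  31  31   2   0 -85 -85 -84 -83 -84 -84 -85   .   .   .   .
-0.075 -85 -85 -85 -85 -85 -85   .   .   .   .   .   .   .  -8  -2   .   .   . -85 -85 -85 -85 -85 -85 -85   .
```

```bash
cat >> h.py <<'E'
def go(*W):
    "tool-axis shift and turn to each world (x,y,z,yaw of tool x)"
    from scipy.spatial.transform import Rotation as Q
    o=get_obs(); R=Q.from_quat(o['tool_rot']); print('now',o['clock'],o['eef_pos'].round(4),'w',round(o['grip_width'],4))
    for x,y,z,a in W:
        T=Q.from_euler('z',a)*Q.from_euler('x',np.pi)
        print((R.inv()*T).as_rotvec().round(3),R.inv().apply(np.array([x,y,z])-o['eef_pos']).round(4))
E
python3 -c "
from h import *
go((.072,-.29,.25,.1),(.19,-.22,.26,0),(.28,-.12,.27,-.06),(.40,-.19,.28,-.06))"
```

```text
now 0.1 [ 0.1171 -0.4854  0.1995] w 0.0853
[-0.002  0.     0.137] [ 0.002  -0.2007 -0.0501]
[-0.002  0.     0.237] [ 0.1331 -0.2411 -0.06  ]
[-0.002  0.     0.297] [ 0.244  -0.3172 -0.0699]
[-0.002  0.     0.297] [ 0.3443 -0.221  -0.0801]
```

The rows are not in the units I measure in: shifts go in shares of 750 mm and turns go in shares of 360 degrees. I convert before sending: -0.317 m / 0.75 = -0.4227, -0.29 m / 0.75 = -0.3867, 0.297 rad / 6.2832 = 0.0473.

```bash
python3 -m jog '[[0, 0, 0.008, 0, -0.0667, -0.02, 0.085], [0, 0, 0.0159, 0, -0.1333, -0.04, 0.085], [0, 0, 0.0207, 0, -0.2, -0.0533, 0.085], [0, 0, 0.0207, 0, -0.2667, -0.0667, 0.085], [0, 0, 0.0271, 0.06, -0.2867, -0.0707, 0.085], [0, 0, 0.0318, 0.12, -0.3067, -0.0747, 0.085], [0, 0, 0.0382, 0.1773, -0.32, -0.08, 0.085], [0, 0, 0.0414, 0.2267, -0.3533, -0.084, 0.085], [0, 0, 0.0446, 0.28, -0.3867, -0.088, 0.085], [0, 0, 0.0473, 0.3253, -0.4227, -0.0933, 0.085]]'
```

```text
refused: ROWS must be a list holding one list of rows, three levels of brackets. Nothing was moved.
```

The error is about the shape of the input: a list holding one list of rows, three levels of brackets. Fixing that and sending the same move.

```bash
python3 -m jog '[[[0, 0, 0.008, 0, -0.0667, -0.02, 0.085], [0, 0, 0.0159, 0, -0.1333, -0.04, 0.085], [0, 0, 0.0207, 0, -0.2, -0.0533, 0.085], [0, 0, 0.0207, 0, -0.2667, -0.0667, 0.085], [0, 0, 0.0271, 0.06, -0.2867, -0.0707, 0.085], [0, 0, 0.0318, 0.12, -0.3067, -0.0747, 0.085], [0, 0, 0.0382, 0.1773, -0.32, -0.08, 0.085], [0, 0, 0.0414, 0.2267, -0.3533, -0.084, 0.085], [0, 0, 0.0446, 0.28, -0.3867, -0.088, 0.085], [0, 0, 0.0473, 0.3253, -0.4227, -0.0933, 0.085]]]'; python3 -c "
from h import *
go((.40,-.2,.28,-.06))"
```

```text
clock: 1.35
eef_pos: [0.2808, -0.1193, 0.2701]
tool_rot: [1.0, -0.03, -0.0, -0.0]
ft_force: [0.5, -0.7, 0.5]
grip_width: 0.0849
grasp_force: 0.0
now 1.35 [ 0.2808 -0.1193  0.2701] w 0.0849
[-0.  0. -0.] [ 0.1238  0.0734 -0.0099]
```

In the tool's units: 0.125 m / 0.75 = 0.1667, 0.1 m / 0.75 = 0.1333.

```bash
python3 -m jog '[[[0, 0, 0, 0.0667, 0.04, 0, 0.085], [0, 0, 0, 0.1333, 0.08, -0.0067, 0.085], [0, 0, 0, 0.1667, 0.1067, -0.0133, 0.085], [0, 0, 0, 0.1667, 0.1067, -0.0133, 0.085], [0, 0, 0, 0.1667, 0.1067, -0.0133, 0.085]]]'; python3 - <<'E'
from h import *
c=imaging.calibration('wrist'); p,d=imaging.camera('wrist'); cv2.imwrite('pics/w1.png',p[:,:,::-1]); np.savez('w1.npz',p=p,d=d,**c)
print(c['mtx'].round(1).tolist(),c['k1'],c['R'].round(3).tolist(),c['t'],(-c['R'].T@c['t']).round(3)); go()
X=cloud('wrist',d,c); np.save('w1X.npy',X); P=X.reshape(-1,3);P=P[(P[:,0]>.35)&(P[:,0]<.56)&(P[:,2]<.1)]
for nm,y0,zm in [('thick',-.133,.052),('short',-.202,.042),('long',-.273,.046)]:
    Q=P[(abs(P[:,1]-y0)<.03)&(P[:,2]>zm)]
    if len(Q)>20:
        (cx,cy),s,a=cv2.minAreaRect((Q[:,:2]*1000).astype(np.float32));print(nm,len(Q),cx,cy,s,a,np.percentile(Q[:,2],[50,98]))
E
```

```text
clock: 1.98
eef_pos: [0.3993, -0.2076, 0.2797]
tool_rot: [1.0, -0.03, -0.001, -0.0]
ft_force: [0.2, -0.2, 0.7]
grip_width: 0.0851
grasp_force: 0.0
[[315.0, 0.0, 279.4], [0.0, 315.0, 203.5], [0.0, 0.0, 1.0]] -0.026218361347692423 [[-0.061, -0.998, -0.0], [-0.96, 0.058, 0.273], [-0.272, 0.017, -0.962]] [-0.18286764  0.33988969  0.56736992] [ 0.47  -0.212  0.453]
now 2.025 [ 0.3991 -0.2075  0.28  ] w 0.0854
thick 2375 465.69866943359375 -134.35015869140625 (37.224910736083984, 103.68408966064453) 86.71062469482422 [0.06335487 0.06676835]
short 1072 461.4573669433594 -204.22296142578125 (23.234556198120117, 70.46748352050781) 86.67079162597656 [0.04852118 0.05137223]
long 2672 454.1380615234375 -273.7792663574219 (31.60852813720703, 136.34381103515625) 86.21614837646484 [0.05641538 0.05958635]
```

View pics/w1.png

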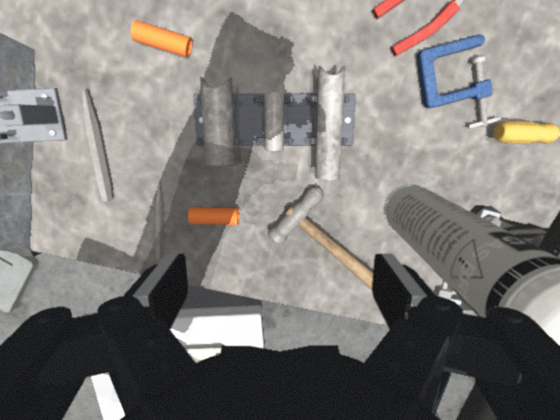

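The wrist view agrees: thick tube at (219,122), short at (273,120), long at (328,120), all along the rack's x. The orange cylinders at (162,38) and (213,216) lie on the table and are decoys. The bottle is at right, clear of the path.

```bash
python3 - <<'E'
from h import *
f=np.load('w1.npz');p=f['p'][55:195,175:375]; cv2.imwrite('pics/w1c.png',cv2.resize(p,None,fx=3.5,fy=3.5,interpolation=cv2.INTER_CUBIC)[:,:,::-1])
go((.463,-.1343,.12,-.06),(.463,-.1343,.025,-.06))
E
```

```text
now 2.025 [ 0.3991 -0.2075  0.28  ] w 0.0854
[-0.001  0.001 -0.   ] [ 0.0595 -0.0768  0.16  ]
[-0.001  0.001 -0.   ] [ 0.0596 -0.0767  0.255 ]
```

View pics/w1c.png

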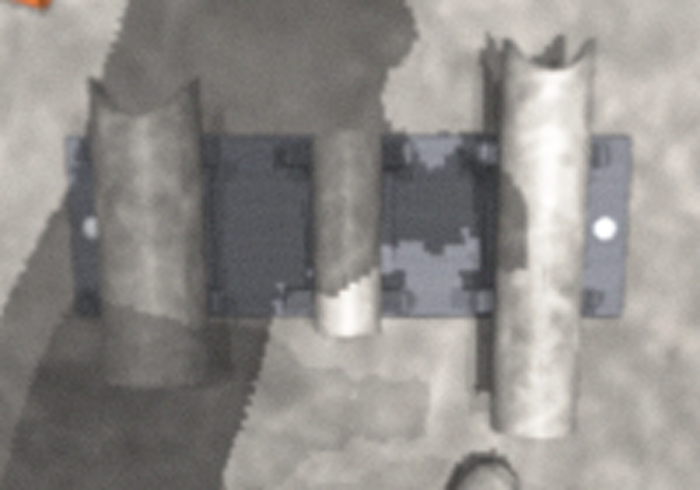

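The crop shows three grey tubes on the dark rail: left (148,240) thick, middle (345,235) short and unpainted, right (545,240) long. The orange piece at (20,3) lies outside the rack. Thick goes first.

In the tool's units: 0.255 m / 0.75 = 0.34, 0.23 m / 0.75 = 0.3067.

```bash
python3 -m jog '[[[0, 0, 0, 0.0267, -0.0333, 0.0667, 0.056], [0, 0, 0, 0.0533, -0.0667, 0.1333, 0.056], [0, 0, 0, 0.08, -0.1027, 0.2, 0.056], [0, 0, 0, 0.08, -0.1027, 0.2267, 0.056], [0, 0, 0, 0.08, -0.1027, 0.2267, 0.056], [0, 0, 0, 0.08, -0.1027, 0.2667, 0.056], [0, 0, 0, 0.08, -0.1027, 0.3067, 0.056], [0, 0, 0, 0.08, -0.1027, 0.34, 0.056], [0, 0, 0, 0.08, -0.1027, 0.34, 0.056]]]'; python3 -c "
from h import *
go((.463,-.1343,.025,-.06))"
```

```text
clock: 3.15
eef_pos: [0.4635, -0.1348, 0.0255]
tool_rot: [1.0, -0.031, -0.001, -0.0]
ft_force: [-0.8, -0.9, -0.4]
grip_width: 0.0557
grasp_force: 0.0
now 3.15 [ 0.4635 -0.1348  0.0255] w 0.0557
[-0.     0.002 -0.001] [-0.0005 -0.0005  0.0005]
```

In the tool's units: -0.175 m / 0.75 = -0.2333, -0.14 m / 0.75 = -0.1867.

```bash
python3 -m jog '[[[0, 0, 0, 0, 0, 0, 0.02], [0, 0, 0, 0, 0, 0, 0.02], [0, 0, 0, 0, 0, 0, 0.02], [0, 0, 0, 0, 0, 0, 0.02], [0, 0, 0, 0, 0, -0.04, 0.02], [0, 0, 0, 0, 0, -0.1067, 0.02], [0, 0, 0, 0, 0, -0.1867, 0.02], [0, 0, 0, 0, 0, -0.2333, 0.02], [0, 0, 0, 0, 0, -0.2333, 0.02]]]'; python3 - <<'E'
from h import *
go()
p,d=imaging.camera('top');cv2.imwrite('pics/top1.png',p[:,:,::-1]);X=cloud('top',d)
P=X[185:245,120:285].reshape(-1,3);Q=P[P[:,2]>.06];k=Q[:,1]>.25
for q in (Q[k],Q[~k]):
    t=q[q[:,2]<.08]; r=cv2.minAreaRect((q[:,:2]*1000).astype(np.float32));print('post',len(q),q.mean(0).round(4),r,'pin',q[q[:,2]>.084].mean(0))
E
```

```text
clock: 4.28
eef_pos: [0.4674, -0.1357, 0.2053]
tool_rot: [1.0, -0.03, 0.005, 0.001]
ft_force: [0.2, -0.3, -0.6]
grip_width: 0.02
grasp_force: 0.0
now 4.275 [ 0.4674 -0.1357  0.2053] w 0.02
post 123 [0.4931 0.3947 0.0742] ((493.9241638183594, 396.2939453125), (25.048017501831055, 24.8177433013916), 0.5152625441551208) pin [0.49368785 0.3949467  0.08877893]
post 116 [0.4864 0.1048 0.0747] ((486.3246765136719, 104.50790405273438), (24.04192543029785, 22.572885513305664), 0.5610782504081726) pin [0.48583821 0.10489686 0.08839886]
```

```bash
python3 - <<'E'
from h import *
c=imaging.calibration('wrist'); p,d=imaging.camera('wrist'); cv2.imwrite('pics/w2.png',p[:,:,::-1])
X=cloud('wrist',d,c); P=X.reshape(-1,3);P=P[(P[:,0]>.35)&(P[:,0]<.56)&(P[:,2]<.1)]
for nm,y0,zm in [('thick',-.133,.052),('short',-.202,.042),('long',-.273,.046)]:
    Q=P[(abs(P[:,1]-y0)<.03)&(P[:,2]>zm)]
    if len(Q)>20:
        (cx,cy),s,a=cv2.minAreaRect((Q[:,:2]*1000).astype(np.float32));print(nm,len(Q),cx,cy,s,a,np.percentile(Q[:,2],[50,98]))
E
```

```text
thick 3119 465.5763854980469 -134.11337280273438 (36.84330749511719, 104.27531433105469) 86.49740600585938 [0.06340529 0.06664021]
short 1384 461.34600830078125 -199.09092712402344 (34.06208801269531, 70.28277587890625) 87.44200897216797 [0.04867253 0.0510918 ]
long 3474 453.74798583984375 -272.272705078125 (31.775381088256836, 136.78297424316406) 86.16341400146484 [0.05645798 0.05948203]
```

View pics/w2.png

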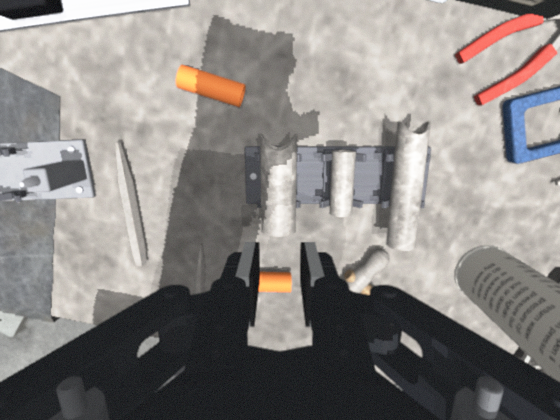

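The tube hasn't moved and the fingers passed it as they closed, so I lifted before they had gripped. I'll go back down and check the grip before lifting.

In the tool's units: 0.175 m / 0.75 = 0.2333, 0.15 m / 0.75 = 0.2.

```bash
python3 -m jog '[[[0, 0, 0, 0, 0, 0.0533, 0.056], [0, 0, 0, 0, 0, 0.1067, 0.056], [0, 0, 0, 0, 0, 0.1067, 0.056], [0, 0, 0, 0, 0, 0.1067, 0.056], [0, 0, 0, 0, 0, 0.1067, 0.056], [0, 0, 0, 0, 0, 0.16, 0.056], [0, 0, 0, 0, 0, 0.2, 0.056], [0, 0, 0, 0, 0, 0.2333, 0.056], [0, 0, 0, 0, 0, 0.2333, 0.056]]]'; python3 -m jog '[[[0, 0, 0, 0, 0, 0, 0.02], [0, 0, 0, 0, 0, 0, 0.02], [0, 0, 0, 0, 0, 0, 0.02], [0, 0, 0, 0, 0, 0, 0.02]]]';  python3 -m jog '[[[0, 0, 0, 0, 0, 0, 0.02], [0, 0, 0, 0, 0, 0, 0.02], [0, 0, 0, 0, 0, 0, 0.02], [0, 0, 0, 0, 0, 0, 0.02]]]'
```

```text
clock: 5.5
eef_pos: [0.4638, -0.1346, 0.0248]
tool_rot: [1.0, -0.03, -0.001, -0.0]
ft_force: [0.6, 0.1, -0.4]
grip_width: 0.0563
grasp_force: 0.0
clock: 6.0
eef_pos: [0.4664, -0.1341, 0.0273]
tool_rot: [1.0, -0.03, 0.002, -0.001]
ft_force: [-1.5, 3.1, 6.5]
grip_width: 0.0244
grasp_force: 46.5
clock: 6.5
eef_pos: [0.4664, -0.1341, 0.0273]
tool_rot: [1.0, -0.03, 0.002, -0.001]
ft_force: [-0.4, 3.3, 5.9]
grip_width: 0.0242
grasp_force: 46.5
```

```bash
python3 - <<'E'
from h import *
a=imaging.camera('side')[0];c=imaging.calibration('wrist');w,d=imaging.camera('wrist')
uv=proj('side',[[.463,-.134,.05]])[0].astype(int);print(uv)
s=cv2.resize(a[uv[1]-60:uv[1]+60,uv[0]-60:uv[0]+60],(480,480),interpolation=cv2.INTER_CUBIC)
cv2.imwrite('pics/s2.png',s[:,:,::-1])
print(proj('wrist',[[.4664,-.1341,.0273],[.463,-.134,.066]],c))
cv2.imwrite('pics/w3.png',w[:,:,::-1])
X=cloud('wrist',d,c);P=X.reshape(-1,3);Q=P[(abs(P[:,1]+.134)<.024)&(P[:,2]>.05)&(P[:,2]<.09)&(P[:,0]>.48)&(P[:,0]<.54)]
print(len(Q),Q.mean(0),np.percentile(Q[:,2],[50,98]),Q[:,0].max())
E
```

```text
[259 261]
[[279.33585042 238.22595202]
 [279.47211277 275.20003953]]
4561 [ 0.49539494 -0.13565788  0.06186911] [0.06304129 0.06647585] 0.5195370282314381
```

View pics/s2.png

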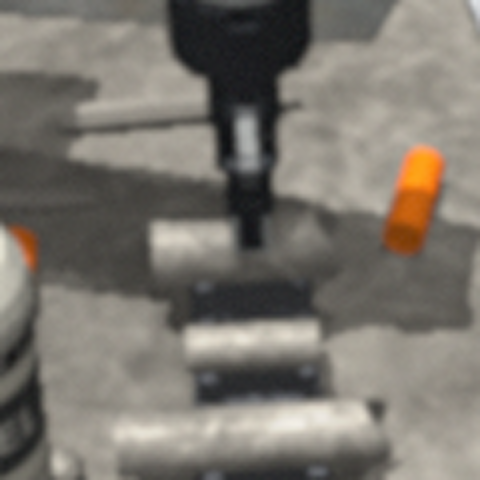

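View pics/w3.png

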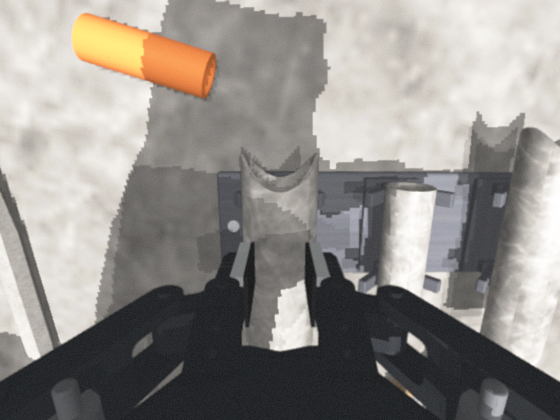

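```bash
python3 - <<'E'
from h import *
x=.4664
for y in(-.146,-.153,-.16):
  for z in (.025,.035,.045,.06): print(y,z,((proj('side',[[x,y,z]])[0]-[199,201])*4).round(0))
print('tube near/top',((proj('side',[[.463,-.153,.047],[.463,-.134,.066],[.463,-.134+.019,.047]])-[199,201])*4).round(0))
c=imaging.calibration('wrist')
for y in(-.146,-.153): 
  for z in (.025,.035,.045,.06):print(y,z,proj('wrist',[[x,y,z]],c)[0].round(0))
w,d=imaging.camera('wrist');X=cloud('wrist',d,c)
for v in (242,250,260,280,300): print(v,[ (u,X[v,u].round(3).tolist()) for u in (244,250,280,312)])
print(get_obs()['joint_pos'].round(3))
E
```

```text
-0.146 0.025 [254. 291.]
-0.146 0.035 [253. 278.]
-0.146 0.045 [253. 264.]
-0.146 0.06 [252. 244.]
-0.153 0.025 [255. 300.]
-0.153 0.035 [254. 286.]
-0.153 0.045 [254. 273.]
-0.153 0.06 [253. 252.]
-0.16 0.025 [256. 308.]
-0.16 0.035 [256. 295.]
-0.16 0.045 [255. 281.]
-0.16 0.06 [254. 261.]
tube near/top [[248. 271.]
 [243. 222.]
 [240. 226.]]
-0.146 0.025 [299. 236.]
-0.146 0.035 [300. 242.]
-0.146 0.045 [301. 249.]
-0.146 0.06 [303. 262.]
-0.153 0.025 [311. 235.]
-0.153 0.035 [313. 241.]
-0.153 0.045 [314. 249.]
-0.153 0.06 [318. 261.]
242 [(244, [0.48, -0.118, 0.063]), (250, [0.479, -0.121, 0.062]), (280, [0.48, -0.135, 0.066]), (312, [0.477, -0.15, 0.062])]
250 [(244, [0.48, -0.119, 0.073]), (250, [0.479, -0.122, 0.072]), (280, [0.476, -0.135, 0.066]), (312, [0.477, -0.149, 0.071])]
260 [(244, [0.479, -0.12, 0.082]), (250, [0.479, -0.123, 0.081]), (280, [0.471, -0.135, 0.065]), (312, [0.478, -0.148, 0.083])]
280 [(244, [0.478, -0.122, 0.096]), (250, [0.472, -0.122, 0.085]), (280, [0.46, -0.134, 0.065]), (312, [0.476, -0.147, 0.095])]
300 [(244, [0.469, -0.121, 0.096]), (250, [0.463, -0.122, 0.086]), (280, [0.449, -0.133, 0.065]), (312, [0.468, -0.147, 0.096])]
[-2.820e-01  3.600e-01 -3.180e-01  8.900e-01  2.000e-03  2.919e+00]
```

In the tool's units: -0.1 m / 0.75 = -0.1333, -0.05 m / 0.75 = -0.0667.

```bash
python3 -m jog '[[[0, 0, 0, 0, 0, 0, 0.056], [0, 0, 0, 0, 0, 0, 0.056], [0, 0, 0, 0, 0, 0, 0.056], [0, 0, 0, 0, 0, -0.0667, 0.056], [0, 0, 0, 0, 0, -0.1333, 0.056], [0, 0, 0, 0, 0, -0.1333, 0.056], [0, 0, 0, 0, 0, -0.1333, 0.056]]]'; python3 - <<'E'
from h import *
def tips():
    o=get_obs();c=imaging.calibration('wrist');w,d=imaging.camera('wrist');X=cloud('wrist',d,c)
    E=o['eef_pos'];print('eef',E.round(4),o['grip_width'])
    P=X.reshape(-1,3);P=P[(abs(P[:,0]-E[0])<.03)&(abs(P[:,1]-E[1])<.07)&(P[:,2]>E[2]-.03)]
    for s in(1,-1):
        q=P[(P[:,1]-E[1])*s>0];q=q[np.argsort(q[:,2])];print(len(q),'low',q[:30].mean(0).round(4),'inner',(q[:,1]-E[1]).min().round(4),(q[:,1]-E[1]).max().round(4), 'x',np.percentile(q[:200,0],[2,98]).round(4))
    return w
cv2.imwrite('pics/w4.png',tips()[:,:,::-1])
E
python3 -m jog '[[[0, 0, 0, 0, 0, 0, 0.038], [0, 0, 0, 0, 0, 0, 0.038], [0, 0, 0, 0, 0, 0, 0.038], [0, 0, 0, 0, 0, 0, 0.038]]]'
python3 - <<'E'
from h import *
o=get_obs();c=imaging.calibration('wrist');w,d=imaging.camera('wrist');X=cloud('wrist',d,c)
E=o['eef_pos'];P=X.reshape(-1,3);P=P[(abs(P[:,0]-E[0])<.03)&(abs(P[:,1]-E[1])<.07)&(P[:,2]>E[2]-.03)]
print(E,o['grip_width'])
for s in(1,-1):
    q=P[(P[:,1]-E[1])*s>0];q=q[np.argsort(q[:,2])];print(len(q),'low',q[:30].mean(0).round(4),abs(q[:200,1]-E[1]).min())
a=imaging.camera('side')[0]
uv=proj('side',[E])[0].astype(int);print(uv, proj('side',[E+[0,0,.03]]))
cv2.imwrite('pics/s3.png',cv2.resize(a[uv[1]-60:uv[1]+60,uv[0]-60:uv[0]+60],(480,480),interpolation=cv2.INTER_CUBIC)[:,:,::-1])
E
```

```text
clock: 7.52
eef_pos: [0.4642, -0.1347, 0.1249]
tool_rot: [1.0, -0.03, -0.0, -0.0]
ft_force: [-0.3, -0.3, -0.3]
grip_width: 0.0557
grasp_force: 0.0
eef [ 0.4642 -0.1347  0.1249] 0.055726353121804434
27248 low [ 0.4675 -0.1069  0.1609] inner 0.0 0.0654 x [0.4576 0.479 ]
27713 low [ 0.4637 -0.1629  0.161 ] inner -0.0664 -0.0 x [0.454 0.475]
clock: 8.07
eef_pos: [0.4645, -0.1347, 0.1251]
tool_rot: [1.0, -0.03, -0.0, -0.0]
ft_force: [0.5, 0.7, -0.5]
grip_width: 0.0382
grasp_force: 0.0
[ 0.46453856 -0.13473916  0.12509049] 0.03819165607968831
27971 low [ 0.4665 -0.1159  0.1588] 0.018074934469742232
28419 low [ 0.4638 -0.1538  0.1586] 0.018469421155452664
[259 235] [[259.06962884 224.44423928]]
```

View pics/s3.png

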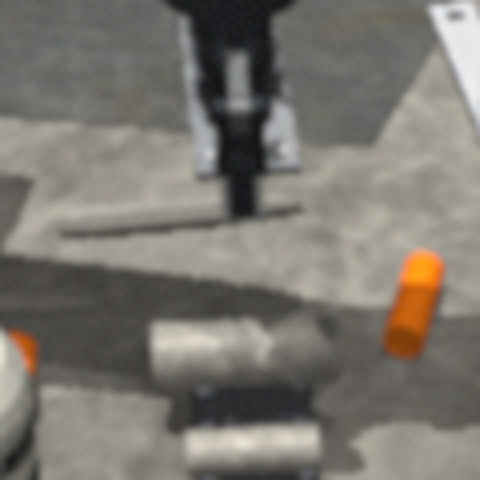

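The cameras and the upper-chord contact agree: the finger tips are about 34 mm above the reported TCP at this opening. I'll offset heights by the measured tips, so TCP ≈ -0.008 for the thick tube.

In the tool's units: 0.133 m / 0.75 = 0.1773, 0.11 m / 0.75 = 0.1467.

```bash
python3 -m jog '[[[0, 0, 0, 0, 0, 0, 0.056], [0, 0, 0, 0, 0, 0, 0.056], [0, 0, 0, 0, 0, 0, 0.056], [0, 0, 0, 0, 0, 0.0533, 0.056], [0, 0, 0, 0, 0, 0.1067, 0.056], [0, 0, 0, 0, 0, 0.1467, 0.056], [0, 0, 0, 0, 0, 0.1773, 0.056], [0, 0, 0, 0, 0, 0.1773, 0.056]]]'; python3 -m jog '[[[0, 0, 0, 0, 0, 0, 0.03], [0, 0, 0, 0, 0, 0, 0.03], [0, 0, 0, 0, 0, 0, 0.03], [0, 0, 0, 0, 0, 0, 0.03]]]'
```

```text
clock: 9.18
eef_pos: [0.4627, -0.1342, -0.0093]
tool_rot: [1.0, -0.03, -0.002, -0.001]
ft_force: [-0.2, -0.4, -0.0]
grip_width: 0.0561
grasp_force: 0.0
clock: 9.68
eef_pos: [0.4655, -0.134, -0.0065]
tool_rot: [1.0, -0.03, 0.001, -0.001]
ft_force: [-1.4, 5.2, 4.8]
grip_width: 0.0366
grasp_force: 60.2
```

In the tool's units: -0.215 m / 0.75 = -0.2867, -0.19 m / 0.75 = -0.2533.

```bash
python3 -m jog '[[[0, 0, 0, 0, 0, -0.04, 0.03], [0, 0, 0, 0, 0, -0.1067, 0.03], [0, 0, 0, 0, 0, -0.1867, 0.03], [0, 0, 0, 0, 0, -0.2533, 0.03], [0, 0, 0, 0, 0, -0.2867, 0.03]]]'; python3 -c "
from h import *
go((.46,.0,.22,-.04),(.46,.19,.22,-.023))"
```

```text
clock: 10.3
eef_pos: [0.466, -0.1361, 0.2111]
tool_rot: [1.0, -0.03, 0.003, 0.002]
ft_force: [-0.1, -0.5, -2.5]
grip_width: 0.0365
grasp_force: 60.6
now 10.3 [ 0.466  -0.1361  0.2111] w 0.0365
[ 0.003 -0.006 -0.021] [-0.0142 -0.1355 -0.0094]
[ 0.003 -0.006 -0.038] [-0.0257 -0.3251 -0.0101]
```

In the tool's units: -0.325 m / 0.75 = -0.4333, -0.29 m / 0.75 = -0.3867, -0.038 rad / 6.2832 = -0.006.

```bash
python3 -m jog '[[[0, 0, -0.0016, -0.004, -0.0533, -0.0133, 0.03], [0, 0, -0.0032, -0.0107, -0.12, -0.0133, 0.03], [0, 0, -0.0032, -0.0187, -0.1867, -0.0133, 0.03], [0, 0, -0.0048, -0.024, -0.2533, -0.0133, 0.03], [0, 0, -0.006, -0.0293, -0.32, -0.0133, 0.03], [0, 0, -0.006, -0.0347, -0.3867, -0.0133, 0.03], [0, 0, -0.006, -0.0347, -0.4333, -0.0133, 0.03], [0, 0, -0.006, -0.0347, -0.4333, -0.0133, 0.03], [0, 0, -0.006, -0.0347, -0.4333, -0.0133, 0.03]]]'; cat >> h.py <<'E'
def rack(n):
    c=imaging.calibration(n);p,d=imaging.camera(n);X=cloud(n,d,c);P=X.reshape(-1,3)
    A=[]
    for y0 in(.395,.105):
        q=P[(abs(P[:,0]-.49)<.035)&(abs(P[:,1]-y0)<.035)&(P[:,2]>.065)&(P[:,2]<.1)]
        if len(q)<10: print('no post',y0);continue
        r=cv2.minAreaRect((q[:,:2]*1000).astype(np.float32));t=q[q[:,2]>.083]
        print(n,'post',len(q),np.round(r[0],1),np.round(r[1],1),round(r[2],1),'pin',len(t),t.mean(0).round(4) if len(t) else '');A.append(np.array(r[0]))
    if len(A)==2: print('centre',(A[0]+A[1])/2,'yaw',-np.arctan2(*(A[0]-A[1])),'len',np.linalg.norm(A[0]-A[1]))
    return p,d,X
E
python3 - <<'E'
from h import *
go(); p,d,X=rack('wrist'); cv2.imwrite('pics/w5.png',p[:,:,::-1]); rack('top')
E
```

```text
clock: 11.42
eef_pos: [0.4656, 0.0446, 0.2174]
tool_rot: [0.999, 0.03, -0.002, -0.025]
ft_force: [-0.5, -0.1, -2.4]
grip_width: 0.0365
grasp_force: 60.9
now 11.425 [0.4656 0.0446 0.2174] w 0.0365
no post 0.395
wrist post 483 [490.5 105.8] [24.  24.1] 88.4 pin 73 [0.4911 0.1048 0.0877]
top post 109 [494.5 396.4] [24.  22.9] 0.2 pin 15 [0.4932 0.3949 0.0879]
top post 23 [478.5 107.5] [16.1  6.7] 89.9 pin 0 
centre [486.47846985 251.97548294] yaw -0.055246593837300136 len 289.3086710933987
```

View pics/w5.png

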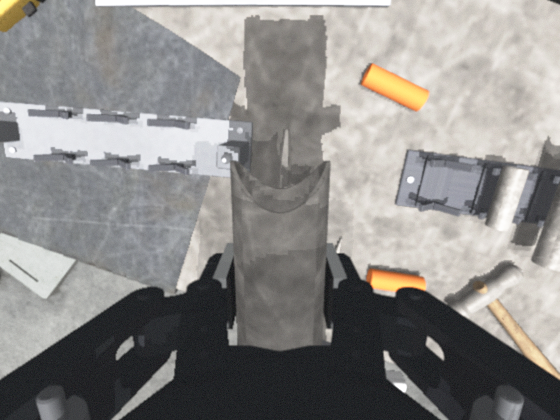

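The view shows the tube held at (280,240), the rack's right post at (236,148), and the open rack at (480,185). The wrist joint reached its limit (q6 ≈ 3.14), so I'll turn the tool half a turn the other way, which gives the same grasp.

The rows are not in the units I measure in: shifts go in shares of 750 mm and turns go in shares of 360 degrees. I convert before sending: -0.01 m / 0.75 = -0.0133, -1.5 rad / 6.2832 = -0.2387.

```bash
python3 -m jog '[[[0, 0, -0.0239, 0, 0, -0.0133, 0.03], [0, 0, -0.0477, 0, 0, -0.0133, 0.03], [0, 0, -0.0716, 0, 0, -0.0133, 0.03], [0, 0, -0.0955, 0, 0, -0.0133, 0.03], [0, 0, -0.1194, 0, 0, -0.0133, 0.03], [0, 0, -0.1432, 0, 0, -0.0133, 0.03], [0, 0, -0.1671, 0, 0, -0.0133, 0.03], [0, 0, -0.191, 0, 0, -0.0133, 0.03], [0, 0, -0.2149, 0, 0, -0.0133, 0.03], [0, 0, -0.2387, 0, 0, -0.0133, 0.03]]]'; python3 -c "
from h import *
go((.46,.19,.22,3.14-.023)); print(get_obs()['joint_pos'].round(3))"
```

```text
clock: 12.78
eef_pos: [0.4654, 0.0443, 0.2274]
tool_rot: [0.709, 0.705, 0.016, -0.02]
ft_force: [-0.4, 0.2, -1.1]
grip_width: 0.0367
grasp_force: 60.9
now 12.775 [0.4654 0.0443 0.2274] w 0.0367
[ 0.035 -0.044 -1.551] [ 0.1451 -0.0061  0.0148]
[ 0.059  0.167 -0.018  1.388  0.051  1.635]
```

In the tool's units: 0.145 m / 0.75 = 0.1933, 0.12 m / 0.75 = 0.16, -1.551 rad / 6.2832 = -0.2468.

```bash
python3 -m jog '[[[0, 0, -0.0239, 0.0133, 0, 0, 0.03], [0, 0, -0.0477, 0.0267, 0, 0, 0.03], [0.0016, -0.0016, -0.0716, 0.0533, 0, 0, 0.03], [0.0016, -0.0016, -0.0955, 0.08, 0, 0, 0.03], [0.0032, -0.0032, -0.1194, 0.1067, 0, 0, 0.03], [0.0032, -0.0032, -0.1432, 0.1333, 0, 0, 0.03], [0.0048, -0.0048, -0.1671, 0.16, 0, 0, 0.03], [0.0048, -0.0048, -0.191, 0.1933, -0.008, 0, 0.03], [0.0056, -0.007, -0.218, 0.1933, -0.008, 0, 0.03], [0.0056, -0.007, -0.2468, 0.1933, -0.008, 0, 0.03]]]'; python3 - <<'E'
from h import *
go(); p,d,X=rack('wrist'); np.savez('w6.npz',p=p,d=d,X=X);cv2.imwrite('pics/w6.png',p[:,:,::-1]); rack('top')
E
```

```text
clock: 14.02
eef_pos: [0.4607, 0.1899, 0.2347]
tool_rot: [0.011, 1.0, -0.0, -0.0]
ft_force: [-0.1, -0.2, -2.0]
grip_width: 0.0363
grasp_force: 60.9
now 14.025 [0.4607 0.1899 0.2347] w 0.0363
wrist post 531 [496.9 396.8] [24.8 23.7] 89.7 pin 74 [0.4967 0.3958 0.0877]
wrist post 512 [490.1 105.9] [24.4 24.2] 88.8 pin 65 [0.489  0.1068 0.0878]
centre [493.53190613 251.34817505] yaw -0.023454534093788216 len 290.90771045802046
no post 0.395
top post 113 [486.8 104.7] [22.8 23.5] 89.5 pin 13 [0.4858 0.1049 0.0886]
```

View pics/w6.png

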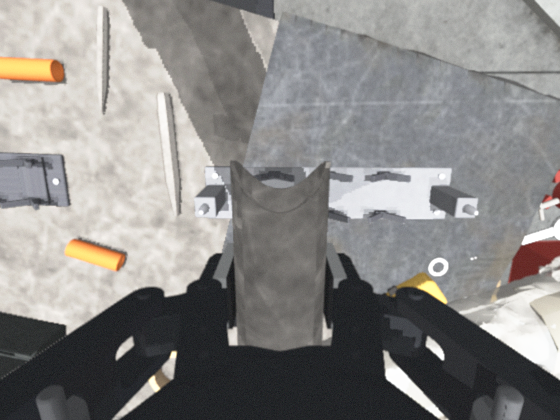

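The tube in hand is at (280,240), with both posts visible at about (207,200) and (460,205) and the V cradles between them. Wrist measurements from both tool turns agree (centre .4935, .2513), so I'll use those.

```bash
python3 -c "
from h import *
go((.4914,.181,.08,3.1416-.0235),(.4914,.181,-.005,3.1416-.0235))"
```

```text
now 14.125 [0.4607 0.1894 0.2348] w 0.0366
[-0.    -0.001 -0.006] [-0.0311 -0.0075  0.1547]
[-0.    -0.001 -0.006] [-0.0311 -0.0075  0.2397]
```

In the tool's units: 0.155 m / 0.75 = 0.2067, 0.14 m / 0.75 = 0.1867, -0.005 rad / 6.2832 = -0.0008.

```bash
python3 -m jog '[[[0, 0, 0, -0.02, -0.0053, 0.0533, 0.03], [0, 0, -0.0008, -0.0413, -0.01, 0.12, 0.03], [0, 0, -0.0008, -0.0413, -0.01, 0.1867, 0.03], [0, 0, -0.0008, -0.0413, -0.01, 0.2067, 0.03], [0, 0, -0.0008, -0.0413, -0.01, 0.2067, 0.03]]]'; python3 -c "
from h import *
go((.4914,.181,-.005,3.1416-.0235))"
```

```text
clock: 14.75
eef_pos: [0.4912, 0.1808, 0.0796]
tool_rot: [0.013, 1.0, -0.0, -0.001]
ft_force: [-0.0, 0.9, -1.6]
grip_width: 0.0366
grasp_force: 60.7
now 14.75 [0.4912 0.1808 0.0796] w 0.0366
[-0.001 -0.002 -0.002] [-0.0004  0.0003  0.0846]
```

In the tool's units: 0.085 m / 0.75 = 0.1133, 0.084 m / 0.75 = 0.112.

```bash
python3 -m jog '[[[0, 0, 0, 0, 0, 0.04, 0.03], [0, 0, 0, 0, 0, 0.08, 0.03], [0, 0, 0, 0, 0, 0.1, 0.03], [0, 0, 0, 0, 0, 0.112, 0.03], [0, 0, 0, 0, 0, 0.1133, 0.03], [0, 0, 0, 0, 0, 0.1133, 0.03]]]'; python3 -m jog '[[[0, 0, 0, 0, 0, 0, 0.056], [0, 0, 0, 0, 0, 0, 0.056], [0, 0, 0, 0, 0, 0, 0.056], [0, 0, 0, 0, 0, -0.04, 0.056], [0, 0, 0, 0, 0, -0.12, 0.056], [0, 0, 0, 0, 0, -0.2, 0.056], [0, 0, 0, 0, 0, -0.2667, 0.056], [0, 0, 0, 0, 0, -0.32, 0.056], [0, 0, 0, 0, 0, -0.32, 0.056]]]'
cat >> h.py <<'E'
def tube(X,y0,zm,x0=.49,nm=''):
    P=X.reshape(-1,3);Q=P[(abs(P[:,0]-x0)<.1)&(abs(P[:,1]-y0)<.028)&(P[:,2]>zm)&(P[:,2]<.08)]
    r=cv2.minAreaRect((Q[:,:2]*1000).astype(np.float32));print(nm,len(Q),np.round(r[0],1),np.round(r[1],1),round(r[2],1),np.percentile(Q[:,2],[50,98]).round(4))
E
python3 - <<'E'
from h import *
go((.4,.1,.24,1.57));p,d,X=rack('wrist');tube(X,.181,.052,nm='thick')
E
```

```text
clock: 15.5
eef_pos: [0.4924, 0.1814, -0.0042]
tool_rot: [0.012, 1.0, 0.0, 0.001]
ft_force: [0.3, 0.8, -2.0]
grip_width: 0.0363
grasp_force: 60.8
clock: 16.62
eef_pos: [0.4938, 0.1819, 0.239]
tool_rot: [0.012, 1.0, 0.002, 0.004]
ft_force: [-0.1, 0.9, 0.2]
grip_width: 0.0559
grasp_force: 0.0
now 16.625 [0.4938 0.1819 0.239 ] w 0.0559
[0.008 0.003 1.548] [ 0.0918 -0.0841 -0.002 ]
wrist post 570 [497.2 397.1] [25.4 24.4] 88.8 pin 78 [0.4966 0.3959 0.0874]
wrist post 520 [489.9 105.9] [24.3 23.8] 88.0 pin 62 [0.4892 0.1069 0.0882]
centre [493.55422974 251.48029327] yaw -0.02487278696693105 len 291.27031490848464
thick 2602 [494.9 181.8] [ 36.9 105.5] 88.8 [0.0636 0.0668]
```

```bash
python3 -c "
from h import *
go((.461,-.204,.13,3.1416-.06),(.461,-.204,-.014,3.1416-.06))"
```

```text
now 16.675 [0.4926 0.1814 0.2364] w 0.0562
[0.002 0.003 0.036] [ 0.0226 -0.3862  0.1058]
[0.002 0.003 0.036] [ 0.0231 -0.3864  0.2498]
```

In the tool's units: -0.386 m / 0.75 = -0.5147, -0.35 m / 0.75 = -0.4667, 0.036 rad / 6.2832 = 0.0057.

```bash
python3 -m jog '[[[0, 0, 0.0016, 0.004, -0.08, 0, 0.042], [0, 0, 0.0032, 0.008, -0.16, 0, 0.042], [0, 0, 0.0048, 0.0133, -0.24, 0, 0.042], [0, 0, 0.0057, 0.0187, -0.32, 0, 0.042], [0, 0, 0.0057, 0.024, -0.4, 0.0267, 0.042], [0, 0, 0.0057, 0.0293, -0.4667, 0.0533, 0.042], [0, 0, 0.0057, 0.0301, -0.5147, 0.1067, 0.042], [0, 0, 0.0057, 0.0301, -0.5147, 0.14, 0.042], [0, 0, 0.0057, 0.0301, -0.5147, 0.14, 0.042]]]'; python3 - <<'E'
from h import *
go((.461,-.204,-.014,3.1416-.06)); p,d=imaging.camera('wrist');X=cloud('wrist',d);tube(X,-.204,.042,.46,'short')
E
```

```text
clock: 17.8
eef_pos: [0.4563, -0.2034, 0.126]
tool_rot: [0.031, 1.0, 0.002, -0.004]
ft_force: [-0.9, 0.6, 0.7]
grip_width: 0.0421
grasp_force: 0.0
now 17.8 [ 0.4563 -0.2034  0.126 ] w 0.0421
[ 0.003 -0.009 -0.001] [-0.0059 -0.0007  0.1399]
short 2424 [ 463.2 -204.8] [46.6 70.5] 86.8 [0.0504 0.053 ]
```

In the tool's units: 0.142 m / 0.75 = 0.1893, 0.05 m / 0.75 = 0.0667.

```bash
python3 -m jog '[[[0, 0, 0, 0, 0, 0, 0.042], [0, 0, 0, 0, 0, 0.0667, 0.042], [0, 0, 0, 0, 0, 0.12, 0.042], [0, 0, 0, 0, 0, 0.16, 0.042], [0, 0, 0, 0, 0, 0.1893, 0.042], [0, 0, 0, 0, 0, 0.1893, 0.042]]]'; python3 -m jog '[[[0, 0, 0, 0, 0, 0, 0.015], [0, 0, 0, 0, 0, 0, 0.015], [0, 0, 0, 0, 0, 0, 0.015], [0, 0, 0, 0, 0, 0, 0.015]]]'
```

```text
clock: 18.6
eef_pos: [0.4592, -0.2034, -0.0126]
tool_rot: [0.029, 1.0, 0.0, -0.001]
ft_force: [0.6, -0.9, 0.3]
grip_width: 0.0423
grasp_force: 0.0
clock: 19.1
eef_pos: [0.4613, -0.2039, -0.0105]
tool_rot: [0.03, 1.0, 0.0, 0.002]
ft_force: [0.5, 4.4, 7.5]
grip_width: 0.0235
grasp_force: 58.9
```

In the tool's units: -0.22 m / 0.75 = -0.2933, -0.2 m / 0.75 = -0.2667.

```bash
python3 -m jog '[[[0, 0, 0, 0, 0, -0.04, 0.015], [0, 0, 0, 0, 0, -0.1067, 0.015], [0, 0, 0, 0, 0, -0.1867, 0.015], [0, 0, 0, 0, 0, -0.2667, 0.015], [0, 0, 0, 0, 0, -0.2933, 0.015], [0, 0, 0, 0, 0, -0.2933, 0.015]]]'; python3 -c "
from h import *
go((.4925,.2513,.2,3.1416-.024),(.4925,.2513,-.009,3.1416-.024))"
```

```text
clock: 19.85
eef_pos: [0.4609, -0.2054, 0.21]
tool_rot: [0.03, 1.0, -0.001, 0.002]
ft_force: [-0.2, 0.5, -1.4]
grip_width: 0.0232
grasp_force: 59.1
now 19.85 [ 0.4609 -0.2054  0.21  ] w 0.0232
[-0.003  0.004 -0.036] [-0.0039  0.4578  0.0088]
[-0.003  0.004 -0.036] [-0.003   0.4584  0.2178]
```

In the tool's units: 0.457 m / 0.75 = 0.6093, 0.41 m / 0.75 = 0.5467, -0.036 rad / 6.2832 = -0.0057.

```bash
python3 -m jog '[[[0, 0, 0, 0, 0.0667, 0, 0.015], [0, 0, 0, 0, 0.1467, 0, 0.015], [0, 0, -0.0016, 0, 0.2267, 0, 0.015], [0, 0, -0.0032, 0, 0.3067, 0, 0.015], [0, 0, -0.0048, 0, 0.3867, 0, 0.015], [0, 0, -0.0057, 0, 0.4667, 0, 0.015], [0, 0, -0.0057, -0.004, 0.5467, 0, 0.015], [0, 0, -0.0057, -0.0047, 0.6093, 0, 0.015], [0, 0, -0.0057, -0.0047, 0.6093, 0, 0.015], [0, 0, -0.0057, -0.0047, 0.6093, 0, 0.015]]]'; python3 -c "
from h import *
go((.4925,.2513,.05,3.1416-.024),(.4925,.2513,-.009,3.1416-.024))"
```

```text
clock: 21.1
eef_pos: [0.4897, 0.2508, 0.2059]
tool_rot: [0.012, 1.0, -0.001, -0.002]
ft_force: [0.3, -0.1, -2.0]
grip_width: 0.0232
grasp_force: 59.4
now 21.1 [0.4897 0.2508 0.2059] w 0.0232
[-0.002 -0.003  0.   ] [-0.0034  0.001   0.1559]
[-0.002 -0.003  0.   ] [-0.0035  0.0011  0.2149]
```

In the tool's units: 0.215 m / 0.75 = 0.2867, 0.001 m / 0.75 = 0.0013.

```bash
python3 -m jog '[[[0, 0, 0, -0.0027, 0.0013, 0.0533, 0.015], [0, 0, 0, -0.0027, 0.0013, 0.12, 0.015], [0, 0, 0, -0.0027, 0.0013, 0.1733, 0.015], [0, 0, 0, -0.0027, 0.0013, 0.2133, 0.015], [0, 0, 0, -0.0027, 0.0013, 0.2533, 0.015], [0, 0, 0, -0.0027, 0.0013, 0.276, 0.015], [0, 0, 0, -0.0027, 0.0013, 0.2867, 0.015], [0, 0, 0, -0.0027, 0.0013, 0.2867, 0.015]]]'; python3 -c "
from h import *
go((.4925,.2513,-.010,3.1416-.024))"
```

```text
clock: 22.1
eef_pos: [0.4925, 0.2515, -0.0073]
tool_rot: [0.013, 1.0, -0.0, -0.0]
ft_force: [0.2, 0.3, -1.5]
grip_width: 0.0231
grasp_force: 59.5
now 22.1 [ 0.4925  0.2515 -0.0073] w 0.0231
[-0.    -0.001 -0.002] [ 0.     -0.0002  0.0027]
```

Lower 3 mm, release, and retreat.

In the tool's units: -0.24 m / 0.75 = -0.32, -0.21 m / 0.75 = -0.28.

```bash
python3 -m jog '[[[0, 0, 0, 0, 0, 0.004, 0.015], [0, 0, 0, 0, 0, 0.004, 0.015], [0, 0, 0, 0, 0, 0.004, 0.042], [0, 0, 0, 0, 0, 0.004, 0.042], [0, 0, 0, 0, 0, 0.004, 0.042], [0, 0, 0, 0, 0, -0.04, 0.042], [0, 0, 0, 0, 0, -0.12, 0.042], [0, 0, 0, 0, 0, -0.2, 0.042], [0, 0, 0, 0, 0, -0.28, 0.042], [0, 0, 0, 0, 0, -0.32, 0.042]]]'; python3 - <<'E'
from h import *
go((.4545,-.274,.13,3.1416-.065));p,d,X=rack('wrist');tube(X,.181,.052,nm='thick');tube(X,.251,.042,nm='short')
E
```

```text
clock: 23.35
eef_pos: [0.494, 0.2533, 0.2372]
tool_rot: [0.012, 1.0, 0.002, 0.003]
ft_force: [-0.3, 0.3, -1.6]
grip_width: 0.0419
grasp_force: 0.0
now 23.35 [0.494  0.2533 0.2372] w 0.0419
[0.003 0.005 0.041] [ 0.0273 -0.5285  0.1054]
wrist post 546 [497.1 396.7] [24.4 24.1] 88.7 pin 69 [0.4965 0.3958 0.0879]
wrist post 529 [489.8 106.4] [23.7 23.8] 88.5 pin 70 [0.4893 0.108  0.088 ]
centre [493.46200562 251.59092712] yaw -0.025239925583904383 len 290.37669809072946
thick 2611 [494.7 182.1] [ 37.  105.2] 89.0 [0.0635 0.0669]
short 1166 [493.2 256.4] [32.5 70.4] 88.1 [0.0486 0.0513]
```

In the tool's units: -0.5285 m / 0.75 = -0.7047, -0.48 m / 0.75 = -0.64, 0.041 rad / 6.2832 = 0.0065.

```bash
python3 -m jog '[[[0, 0, 0, 0.004, -0.08, 0, 0.049], [0, 0, 0.0016, 0.008, -0.16, 0, 0.049], [0, 0, 0.0032, 0.012, -0.24, 0, 0.049], [0, 0, 0.0048, 0.016, -0.32, 0, 0.049], [0, 0, 0.0064, 0.02, -0.4, 0, 0.049], [0, 0, 0.0065, 0.024, -0.48, 0, 0.049], [0, 0, 0.0065, 0.028, -0.56, 0, 0.049], [0, 0, 0.0065, 0.032, -0.64, 0, 0.049], [0, 0, 0.0065, 0.0364, -0.7047, 0.04, 0.049], [0, 0, 0.0065, 0.0364, -0.7047, 0.08, 0.049]]]';python3 -m jog '[[[0, 0, 0, 0, 0, 0.0533, 0.049], [0, 0, 0, 0, 0, 0.0533, 0.049], [0, 0, 0, 0, 0, 0.0533, 0.049]]]'; python3 - <<'E'
from h import *
go((.454,-.274,-.012,3.1416-.065)); p,d=imaging.camera('wrist');X=cloud('wrist',d);tube(X,-.274,.046,.454,'long')
E
```

```text
clock: 24.65
eef_pos: [0.452, -0.2787, 0.1715]
tool_rot: [0.035, 0.999, -0.001, 0.0]
ft_force: [0.4, 0.1, -0.4]
grip_width: 0.0489
grasp_force: 0.0
clock: 25.02
eef_pos: [0.4532, -0.2753, 0.1339]
tool_rot: [0.032, 0.999, -0.0, 0.0]
ft_force: [1.1, -0.1, 0.1]
grip_width: 0.0491
grasp_force: 0.0
now 25.025 [ 0.4532 -0.2753  0.1339] w 0.0491
[-0.001  0.001  0.   ] [-0.0006  0.0014  0.1459]
long 5607 [ 454.2 -273.9] [ 31.6 135.9] 86.5 [0.0573 0.0601]
```

In the tool's units: 0.146 m / 0.75 = 0.1947, 0.12 m / 0.75 = 0.16.

```bash
python3 -m jog '[[[0, 0, 0, 0, 0.0019, 0.0667, 0.049], [0, 0, 0, 0, 0.0019, 0.12, 0.049], [0, 0, 0, 0, 0.0019, 0.16, 0.049], [0, 0, 0, 0, 0.0019, 0.1947, 0.049], [0, 0, 0, 0, 0.0019, 0.1947, 0.049]]]'; python3 -m jog '[[[0, 0, 0, 0, 0, 0, 0.02], [0, 0, 0, 0, 0, 0, 0.02], [0, 0, 0, 0, 0, 0, 0.02], [0, 0, 0, 0, 0, 0, 0.02]]]'
```

```text
clock: 25.7
eef_pos: [0.4525, -0.2732, -0.0134]
tool_rot: [0.032, 0.999, 0.0, -0.001]
ft_force: [0.4, 0.1, -0.1]
grip_width: 0.0491
grasp_force: 0.0
clock: 26.2
eef_pos: [0.4545, -0.2736, -0.0111]
tool_rot: [0.032, 0.999, -0.0, 0.002]
ft_force: [1.9, 4.2, 7.5]
grip_width: 0.0307
grasp_force: 59.6
```

In the tool's units: -0.22 m / 0.75 = -0.2933, -0.2 m / 0.75 = -0.2667.

```bash
python3 -m jog '[[[0, 0, 0, 0, 0, -0.04, 0.02], [0, 0, 0, 0, 0, -0.1067, 0.02], [0, 0, 0, 0, 0, -0.1867, 0.02], [0, 0, 0, 0, 0, -0.2667, 0.02], [0, 0, 0, 0, 0, -0.2933, 0.02], [0, 0, 0, 0, 0, -0.2933, 0.02]]]'; python3 -c "
from h import *
go((.495,.3214,.21,3.1416-.0245))"
```

```text
clock: 26.95
eef_pos: [0.4538, -0.2748, 0.2093]
tool_rot: [0.033, 0.999, -0.002, 0.002]
ft_force: [-0.8, 0.8, -2.4]
grip_width: 0.0306
grasp_force: 60.1
now 26.95 [ 0.4538 -0.2748  0.2093] w 0.0306
[-0.003  0.004 -0.041] [-0.0021  0.5976 -0.0027]
```

In the tool's units: 0.59 m / 0.75 = 0.7867, 0.53 m / 0.75 = 0.7067, -0.041 rad / 6.2832 = -0.0065.

```bash
python3 -m jog '[[[0, 0, 0, 0, 0.0667, 0, 0.02], [0, 0, 0, 0, 0.1467, 0, 0.02], [0, 0, -0.0016, 0, 0.2267, 0, 0.02], [0, 0, -0.0032, 0, 0.3067, 0, 0.02], [0, 0, -0.0048, 0, 0.3867, 0, 0.02], [0, 0, -0.0065, 0, 0.4667, 0, 0.02], [0, 0, -0.0065, 0, 0.5467, 0, 0.02], [0, 0, -0.0065, -0.0013, 0.6267, 0, 0.02], [0, 0, -0.0065, -0.0027, 0.7067, 0, 0.02], [0, 0, -0.0065, -0.0027, 0.7867, 0, 0.02]]]'; python3 -m jog '[[[0, 0, 0, 0, 0.0093, 0, 0.02], [0, 0, 0, 0, 0.0093, 0, 0.02], [0, 0, 0, 0, 0.0093, 0, 0.02]]]'; python3 - <<'E'
from h import *
rack('wrist');go((.495,.3214,-.011,3.1416-.0245))
E
```

```text
clock: 28.2
eef_pos: [0.4923, 0.316, 0.2044]
tool_rot: [0.012, 1.0, -0.001, -0.001]
ft_force: [0.5, -0.7, -1.2]
grip_width: 0.0304
grasp_force: 60.2
clock: 28.58
eef_pos: [0.493, 0.3202, 0.206]
tool_rot: [0.013, 1.0, -0.001, -0.001]
ft_force: [0.4, -0.3, -2.2]
grip_width: 0.0305
grasp_force: 60.4
wrist post 611 [496.8 397.9] [24.4 23.5] 88.2 pin 80 [0.4963 0.3969 0.0876]
wrist post 697 [489.9 106.5] [24.5 24.8] 88.6 pin 102 [0.4893 0.1081 0.0877]
centre [493.3669281  252.21353149] yaw -0.023687015785835406 len 291.495895200144
now 28.625 [0.4933 0.3202 0.2065] w 0.03
[-0.001 -0.001 -0.002] [-0.0019  0.0014  0.2175]
```

In the tool's units: 0.217 m / 0.75 = 0.2893, 0.208 m / 0.75 = 0.2773.

```bash
python3 -m jog '[[[0, 0, 0, -0.0013, 0.002, 0.0533, 0.02], [0, 0, 0, -0.0013, 0.002, 0.12, 0.02], [0, 0, 0, -0.0013, 0.002, 0.1733, 0.02], [0, 0, 0, -0.0013, 0.002, 0.2133, 0.02], [0, 0, 0, -0.0013, 0.002, 0.2533, 0.02], [0, 0, 0, -0.0013, 0.002, 0.2773, 0.02], [0, 0, 0, -0.0013, 0.002, 0.2893, 0.02], [0, 0, 0, -0.0013, 0.002, 0.2893, 0.02]]]'; python3 -c "
from h import *
go((.495,.3214,-.011,3.1416-.0245))"
```

```text
clock: 29.62
eef_pos: [0.4946, 0.3227, -0.0098]
tool_rot: [0.013, 1.0, 0.0, -0.0]
ft_force: [0.5, 0.5, -2.4]
grip_width: 0.0305
grasp_force: 60.7
now 29.625 [ 0.4946  0.3227 -0.0098] w 0.0305
[ 0.    -0.    -0.001] [-0.0004 -0.0013  0.0012]
```

In the tool's units: -0.25 m / 0.75 = -0.3333, -0.21 m / 0.75 = -0.28.

```bash
python3 -m jog '[[[0, 0, 0, 0, 0, 0.0013, 0.02], [0, 0, 0, 0, 0, 0.0013, 0.049], [0, 0, 0, 0, 0, 0.0013, 0.049], [0, 0, 0, 0, 0, 0.0013, 0.049], [0, 0, 0, 0, 0, -0.04, 0.049], [0, 0, 0, 0, 0, -0.12, 0.049], [0, 0, 0, 0, 0, -0.2, 0.049], [0, 0, 0, 0, 0, -0.28, 0.049], [0, 0, 0, 0, 0, -0.3333, 0.049], [0, 0, 0, 0, 0, -0.3333, 0.049]]]'; python3 - <<'E'
from h import *
go((.60,.12,.24,3.1416-.04));p,d,X=rack('wrist');tube(X,.181,.052,nm='thick');tube(X,.251,.042,nm='short');tube(X,.322,.046,nm='long');rack('top')
E
```

```text
clock: 30.88
eef_pos: [0.4963, 0.3248, 0.2446]
tool_rot: [0.012, 1.0, 0.003, 0.004]
ft_force: [-0.9, -0.4, -0.4]
grip_width: 0.0489
grasp_force: 0.0
now 30.875 [0.4963 0.3248 0.2446] w 0.0489
[0.005 0.007 0.016] [-0.1085 -0.2023  0.0043]
wrist post 503 [497.4 397.7] [24.2 24.5] 89.1 pin 58 [0.4964 0.3968 0.088 ]
wrist post 581 [489.7 106.5] [25.2 24.3] 88.2 pin 79 [0.4893 0.1076 0.0878]
centre [493.54641724 252.14376068] yaw -0.026665692167481662 len 291.3018787762918
thick 2463 [495.1 182.2] [ 36.6 103.8] 88.6 [0.0635 0.0669]
short 1144 [492.9 251.5] [41.4 70.2] 89.1 [0.0487 0.0513]
long 2916 [494.5 321.9] [ 31.4 136.3] 88.5 [0.0565 0.0596]
top post 111 [494.6 397.4] [24.  25.7] 0.9 pin 14 [0.4933 0.3951 0.0884]
top post 113 [486.7 104.4] [23.5 22.6] 1.2 pin 12 [0.486  0.1056 0.0882]
centre [490.60641479 250.9382019 ] yaw -0.02694372126909734 len 293.12232188278483
```

All three tubes are seated and centred. Now the keeper bar: I'll hover over it and turn the tool so the fingers close across the block.

In the tool's units: -0.21 m / 0.75 = -0.28, -0.11 m / 0.75 = -0.1467, 1.5 rad / 6.2832 = 0.2387.

```bash
python3 -m jog '[[[0, 0, 0.0239, 0, -0.0667, 0, 0.045], [0, 0, 0.0477, 0, -0.1333, 0, 0.045], [0, 0, 0.0716, 0, -0.2, 0, 0.045], [0, 0, 0.0955, -0.0267, -0.2667, 0, 0.045], [0, 0, 0.1194, -0.0667, -0.28, 0, 0.045], [0, 0, 0.1432, -0.1067, -0.28, 0, 0.045], [0, 0, 0.1671, -0.1467, -0.28, 0, 0.045], [0, 0, 0.191, -0.1467, -0.28, 0, 0.045], [0, 0, 0.2149, -0.1467, -0.28, 0, 0.045], [0, 0, 0.2387, -0.1467, -0.28, 0, 0.045]]]'; cat >> h.py <<'E'
def bar(n='wrist'):
    c=imaging.calibration(n);p,d=imaging.camera(n);X=cloud(n,d,c);P=X.reshape(-1,3)
    q=P[(abs(P[:,0]-.663)<.03)&(abs(P[:,1]-.11)<.05)&(P[:,2]>.028)&(P[:,2]<.05)]
    r=cv2.minAreaRect((q[:,:2]*1000).astype(np.float32));print('block',len(q),r,np.median(q[:,2]))
    return p,d,X
E
python3 - <<'E'
from h import *
go();p,d,X=bar();np.save('w7X.npy',X);cv2.imwrite('pics/w7.png',p[:,:,::-1]);P=X.reshape(-1,3)
for y in np.arange(.03,.2,.02):
    q=P[(abs(P[:,1]-y)<.01)&(P[:,0]<.85)&(P[:,2]<.18)&(P[:,0]>.675)]
    print(round(y,2),[(round(x,3),round(float(q[abs(q[:,0]-x)<.008][:,2].max()),3)) for x in np.arange(.68,.78,.015) if (abs(q[:,0]-x)<.008).any()])
E
```

```text
clock: 32.22
eef_pos: [0.5981, 0.1106, 0.2369]
tool_rot: [0.692, 0.722, -0.002, -0.002]
ft_force: [0.3, 0.1, 0.2]
grip_width: 0.0449
grasp_force: 0.0
now 32.225 [0.5981 0.1106 0.2369] w 0.0449
block 857 ((665.2034912109375, 111.49756622314453), (20.330753326416016, 59.43910217285156), 2.3360044956207275) 0.03776963547740158
0.03 [(np.float64(0.68), 0.01), (np.float64(0.695), 0.002), (np.float64(0.71), 0.003), (np.float64(0.725), 0.027), (np.float64(0.74), 0.027), (np.float64(0.755), 0.067), (np.float64(0.77), 0.092)]
0.05 [(np.float64(0.68), 0.01), (np.float64(0.695), 0.002), (np.float64(0.71), 0.002), (np.float64(0.725), 0.027), (np.float64(0.74), 0.08), (np.float64(0.755), 0.109), (np.float64(0.77), 0.109)]
0.07 [(np.float64(0.68), 0.01), (np.float64(0.695), 0.003), (np.float64(0.71), 0.003), (np.float64(0.725), 0.003), (np.float64(0.74), 0.027), (np.float64(0.755), 0.102), (np.float64(0.77), 0.11)]
0.09 [(np.float64(0.68), 0.037), (np.float64(0.695), 0.003), (np.float64(0.71), 0.003), (np.float64(0.725), 0.003), (np.float64(0.74), 0.06), (np.float64(0.755), 0.093), (np.float64(0.7
[... 298 characters left out ...]
np.float64(0.725), 0.003), (np.float64(0.74), 0.099), (np.float64(0.755), 0.109), (np.float64(0.77), 0.121)]
0.15 [(np.float64(0.68), 0.01), (np.float64(0.695), 0.002), (np.float64(0.71), 0.002), (np.float64(0.725), 0.087), (np.float64(0.74), 0.108), (np.float64(0.755), 0.115), (np.float64(0.77), 0.122)]
0.17 [(np.float64(0.68), 0.011), (np.float64(0.695), 0.002), (np.float64(0.71), 0.002), (np.float64(0.725), 0.099), (np.float64(0.74), 0.108), (np.float64(0.755), 0.116), (np.float64(0.77), 0.124)]
0.19 [(np.float64(0.68), 0.01), (np.float64(0.695), 0.002), (np.float64(0.71), 0.096), (np.float64(0.725), 0.108), (np.float64(0.74), 0.113), (np.float64(0.755), 0.116), (np.float64(0.77), 0.119)]
```

View pics/w7.png

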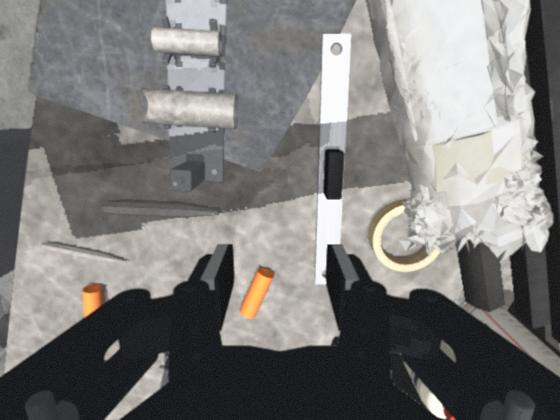

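The view shows the bar from (336,48) down to (323,280), its grip block at (334,174), and the wrapped pipe at right clear of it. The tubes are seated at (186,41) and (190,107).

```bash
python3 -c "
from h import *
go((.665,.1115,.1,1.616),(.665,.1115,-.016,1.616))"
```

```text
now 32.275 [0.5981 0.1106 0.237 ] w 0.0447
[-0.005  0.001 -0.006] [-0.0016  0.0676  0.1366]
[-0.005  0.001 -0.006] [-0.0016  0.0682  0.2526]
```

In the tool's units: 0.137 m / 0.75 = 0.1827, 0.11 m / 0.75 = 0.1467, -0.006 rad / 6.2832 = -0.001.

```bash
python3 -m jog '[[[0, 0, -0.001, -0.0013, 0.04, 0.04, 0.045], [0, 0, -0.001, -0.0013, 0.0893, 0.0933, 0.045], [0, 0, -0.001, -0.0013, 0.0893, 0.1467, 0.045], [0, 0, -0.001, -0.0013, 0.0893, 0.1827, 0.045], [0, 0, -0.001, -0.0013, 0.0893, 0.1827, 0.045], [0, 0, -0.001, -0.0013, 0.0893, 0.1827, 0.045]]]'; python3 - <<'E'
from h import *
bar();go((.665,.1115,-.016,1.616))
E
```

```text
clock: 33.02
eef_pos: [0.6663, 0.113, 0.1031]
tool_rot: [0.688, 0.726, -0.0, -0.0]
ft_force: [0.1, 1.3, 0.5]
grip_width: 0.0453
grasp_force: 0.0
block 1805 ((665.30859375, 111.12551879882812), (19.524391174316406, 60.30093002319336), 2.3424477577209473) 0.037831140234143544
now 33.075 [0.667  0.1132 0.1042] w 0.0451
[ 0.002 -0.     0.008] [-0.0016 -0.0023  0.1202]
```

In the tool's units: 0.119 m / 0.75 = 0.1587, 0.11 m / 0.75 = 0.1467, 0.006 rad / 6.2832 = 0.001.

```bash
python3 -m jog '[[[0, 0, 0.001, -0.002, -0.002, 0.04, 0.045], [0, 0, 0.001, -0.002, -0.002, 0.08, 0.045], [0, 0, 0.001, -0.002, -0.002, 0.12, 0.045], [0, 0, 0.001, -0.002, -0.002, 0.1467, 0.045], [0, 0, 0.001, -0.002, -0.002, 0.1587, 0.045], [0, 0, 0.001, -0.002, -0.002, 0.1587, 0.045]]]'; python3 -m jog '[[[0, 0, 0, 0, 0, 0, 0.01], [0, 0, 0, 0, 0, 0, 0.01], [0, 0, 0, 0, 0, 0, 0.01], [0, 0, 0, 0, 0, 0, 0.01]]]'
```

```text
clock: 33.83
eef_pos: [0.6652, 0.1115, -0.0155]
tool_rot: [0.69, 0.723, 0.0, 0.0]
ft_force: [-0.7, -0.5, -0.2]
grip_width: 0.045
grasp_force: 0.0
clock: 34.33
eef_pos: [0.6658, 0.1116, -0.0144]
tool_rot: [0.69, 0.723, 0.001, 0.001]
ft_force: [-1.9, -0.4, 5.7]
grip_width: 0.0184
grasp_force: 62.3
```

In the tool's units: -0.18 m / 0.75 = -0.24, -0.17 m / 0.75 = -0.2267.

```bash
python3 -m jog '[[[0, 0, 0, 0, 0, -0.02, 0.01], [0, 0, 0, 0, -0.0133, -0.0667, 0.01], [0, 0, 0, 0, -0.0533, -0.12, 0.01], [0, 0, 0, 0, -0.1067, -0.1733, 0.01], [0, 0, 0, 0, -0.1333, -0.2267, 0.01], [0, 0, 0, 0, -0.16, -0.24, 0.01], [0, 0, 0, 0, -0.16, -0.24, 0.01]]]'; python3 -c "
from h import *
go((.4935,.2515,.17,1.5708-.025))"
```

```text
clock: 35.2
eef_pos: [0.5443, 0.1058, 0.1655]
tool_rot: [0.69, 0.724, 0.001, 0.0]
ft_force: [0.4, -0.1, -3.4]
grip_width: 0.0187
grasp_force: 61.2
now 35.2 [0.5443 0.1058 0.1655] w 0.0187
[ 0.001 -0.     0.072] [ 0.1479 -0.0439 -0.0045]
```

In the tool's units: 0.148 m / 0.75 = 0.1973, 0.14 m / 0.75 = 0.1867, 0.072 rad / 6.2832 = 0.0115.

```bash
python3 -m jog '[[[0, 0, 0.0024, 0.0533, -0.0133, -0.0067, 0.01], [0, 0, 0.0048, 0.1067, -0.0267, -0.0067, 0.01], [0, 0, 0.008, 0.1467, -0.04, -0.0067, 0.01], [0, 0, 0.0115, 0.1867, -0.0533, -0.0067, 0.01], [0, 0, 0.0115, 0.1973, -0.0587, -0.0067, 0.01], [0, 0, 0.0115, 0.1973, -0.0587, -0.0067, 0.01], [0, 0, 0.0115, 0.1973, -0.0587, -0.0067, 0.01]]]'; python3 - <<'E'
from h import *
go((.4935,.2515,.1,1.5708-.025));o=get_obs();c=imaging.calibration('wrist');p,d=imaging.camera('wrist');X=cloud('wrist',d,c);cv2.imwrite('pics/w8.png',p[:,:,::-1])
np.savez('w8.npz',p=p,d=d,X=X,e=o['eef_pos'])
zt=o['eef_pos'][2]+.0144+.008;print('bar top z',zt)
P=X.reshape(-1,3);q=P[(abs(P[:,2]-zt)<.008)&(abs(P[:,0]-.4935)<.04)]
print(len(q),cv2.minAreaRect((q[:,:2]*1000).astype(np.float32)),q.min(0),q.max(0),np.median(q[:,2]))
for n in('top','side'):
    p=imaging.camera(n)[0];cv2.imwrite(f'pics/{n}8.png',p[:,:,::-1])
E
```

```text
clock: 36.08
eef_pos: [0.4944, 0.2506, 0.1684]
tool_rot: [0.716, 0.698, -0.001, -0.0]
ft_force: [-0.2, 0.1, -4.1]
grip_width: 0.0188
grasp_force: 61.1
now 36.075 [0.4944 0.2506 0.1684] w 0.0188
[-0.001  0.001 -0.001] [ 0.0009 -0.0009  0.0684]
bar top z 0.19075977651377832
15580 ((496.698974609375, 277.8206787109375), (178.80166625976562, 32.54168701171875), 88.46324157714844) [0.47834918 0.188446   0.18784325] [0.51512306 0.36738182 0.1987456 ] 0.19070446919792722
```

View pics/w8.png

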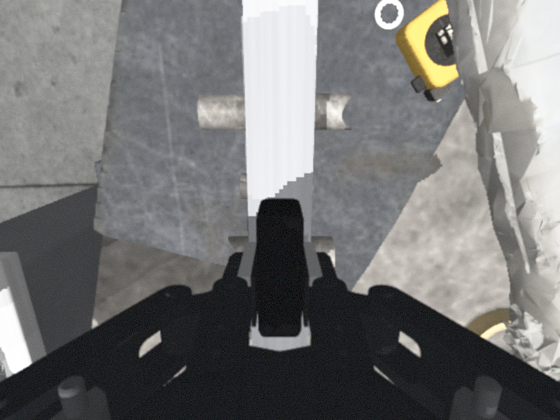

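The bar is held level over the tubes, running from (280,0) to (280,350), with the block at (279,265). I'll lower it to just above the pins and measure the bar's holes against the known pin positions in the fixed top camera.

In the tool's units: 0.079 m / 0.75 = 0.1053, 0.06 m / 0.75 = 0.08.

```bash
python3 -m jog '[[[0, 0, 0, 0.0013, -0.0027, 0.04, 0.01], [0, 0, 0, 0.0013, -0.0027, 0.08, 0.01], [0, 0, 0, 0.0013, -0.0027, 0.1053, 0.01], [0, 0, 0, 0.0013, -0.0027, 0.1053, 0.01], [0, 0, 0, 0.0013, -0.0027, 0.1053, 0.01], [0, 0, 0, 0.0013, -0.0027, 0.1053, 0.01]]]'; python3 - <<'E'
from h import *
go((.4935,.2515,.06,1.5708-.025));e=get_obs()['eef_pos'];zt=e[2]+.0144+.008;print('zt',zt)
for n in('wrist','top'):
    c=imaging.calibration(n);p,d=imaging.camera(n);X=cloud(n,d,c)
    np.savez(f'{n}9.npz',p=p,d=d,X=X)
    M=((abs(X[...,2]-zt)<.009)&(abs(X[...,0]-.4935)<.035)&(abs(X[...,1]-.2515)<.18)&(p.min(2)>110)).astype(np.uint8)
    M=cv2.morphologyEx(M,cv2.MORPH_CLOSE,np.ones((3,3)))
    v,u=np.nonzero(M);W=plane(n,np.c_[u,v],zt,c)
    r=cv2.minAreaRect((W[:,:2]*1000).astype(np.float32));print(n,len(u),r,W.min(0),W.max(0))
    # centreline by y-bins
    b=[];
    for y in np.arange(.09,.42,.01):
        k=abs(W[:,1]-y)<.005
        if k.sum()>8:
            q=W[k,0]; 
            if .024<np.ptp(q)<.038: b.append((y,(q.max()+q.min())/2))
    b=np.array(b)
    if len(b)>3:
        f=np.polyfit(b[:,0]-.2515,b[:,1],1);print(n,'centre x',f[1],'slope',f[0],len(b))
p=np.load('top9.npz')['p'];h=cv2.resize(p[185:245,110:290],(720,240),interpolation=cv2.INTER_CUBIC);cv2.imwrite('pics/top9.png',h[:,:,::-1])
E
```

```text
clock: 36.98
eef_pos: [0.4931, 0.253, 0.0912]
tool_rot: [0.716, 0.698, 0.001, 0.0]
ft_force: [0.2, 0.1, -4.4]
grip_width: 0.0187
grasp_force: 61.0
now 36.975 [0.4931 0.253  0.0912] w 0.0187
[ 0.002 -0.001 -0.001] [-0.0015  0.0004  0.0312]
zt 0.11359189773713124
wrist 15503 ((495.28045654296875, 280.0505676269531), (178.1539764404297, 32.32216262817383), 88.4625015258789) [0.47703032 0.19098153 0.1135919 ] [0.513565   0.36947581 0.1135919 ]
wrist centre x 0.4944071758814267 slope 0.027126795210272135 15
top 838 ((487.8921813964844, 156.85763549804688), (132.51779174804688, 32.94770431518555), 88.47480773925781) [0.47006271 0.09104481 0.1135919 ] [0.50590567 0.22266107 0.1135919 ]
top centre x 0.4927900097405046 slope 0.04512882340819476 14
```

View pics/top9.png

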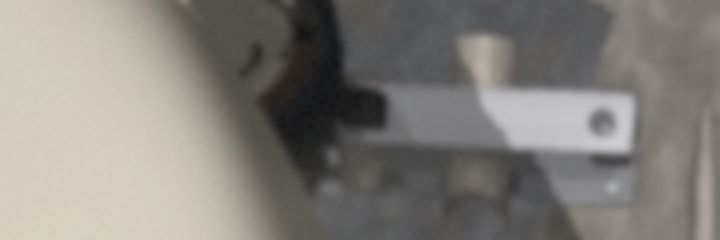

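```bash
python3 - <<'E'
from h import *
f=np.load('top9.npz');p=f['p'];g=cv2.cvtColor(p,cv2.COLOR_RGB2GRAY).astype(float)
s=g[209:222,254:267];m=(s<(s.max()*.72));n,l,st,ce=cv2.connectedComponentsWithStats(m.astype(np.uint8));print([(st[i,4],ce[i]+[254,209]) for i in range(1,n)])
print(s.astype(int))
go()
for uv in ([260.1,215.1],):
    print(plane('top',[uv],.1095),plane('top',[uv],.1136))
E
```

```text
[(np.int32(26), array([259.88461538, 214.73076923]))]
[[184 185 185 184 184 182 182 182 181 182 181 181 179]
 [192 192 191 190 190 189 188 188 189 192 193 191 191]
 [194 195 194 192 186 181 176 179 185 192 194 195 193]
 [198 195 194 186 172 155 147 152 170 185 196 199 197]
 [198 197 189 171 144 127 119 124 143 170 191 200 199]
 [198 196 185 156 126 112 112 115 127 156 185 199 200]
 [198 195 182 147 117 113 116 122 123 148 181 199 201]
 [197 195 183 151 121 117 130 139 134 150 180 198 201]
 [196 194 188 167 137 127 140 151 151 166 189 200 199]
 [194 195 194 181 165 149 151 160 169 182 196 201 197]
 [196 196 197 195 186 180 178 182 188 196 200 203 194]
 [198 198 201 201 198 196 197 199 202 206 203 204 193]
 [188 190 195 197 196 195 198 198 198 200 200 198 191]]
now 37.075 [0.4928 0.2529 0.0909] w 0.0187
[[0.48789103 0.10656543 0.1095    ]] [[0.48729723 0.10631175 0.1136    ]]
```

In the tool's units: 0.019 m / 0.75 = 0.0253, 0.016 m / 0.75 = 0.0213.

```bash
python3 -m jog '[[[0, 0, 0, -0.0023, -0.0013, 0, 0.01], [0, 0, 0, -0.0023, -0.0013, 0.008, 0.01], [0, 0, 0, -0.0023, -0.0013, 0.016, 0.01], [0, 0, 0, -0.0023, -0.0013, 0.0213, 0.01], [0, 0, 0, -0.0023, -0.0013, 0.0253, 0.01], [0, 0, 0, -0.0023, -0.0013, 0.0253, 0.01]]]'; python3 -c "
from h import *
go((.4920,.2512,.0596,1.5708-.025))"
```

```text
clock: 37.83
eef_pos: [0.4908, 0.2509, 0.0704]
tool_rot: [0.716, 0.698, -0.0, -0.0]
ft_force: [-0.7, 0.1, -3.1]
grip_width: 0.0187
grasp_force: 61.0
now 37.825 [0.4908 0.2509 0.0704] w 0.0187
[-0.001  0.    -0.   ] [0.0004 0.0012 0.0108]
```

In the tool's units: 0.01 m / 0.75 = 0.0133, 0.008 m / 0.75 = 0.0107.

```bash
python3 -m jog '[[[0, 0, 0, 0, 0, 0.004, 0.01], [0, 0, 0, 0, 0, 0.008, 0.01], [0, 0, 0, 0, 0, 0.0107, 0.01], [0, 0, 0, 0, 0, 0.0133, 0.01], [0, 0, 0, 0, 0, 0.0133, 0.01]]]'; python3 - <<'E'
from h import *
go();p,d=imaging.camera('top');cv2.imwrite('pics/top10.png',p[:,:,::-1]);X=cloud('top',d);q=X[205:225,235:262].reshape(-1,3);print(np.median(q[:,2]))
a=imaging.camera('side')[0];uv=proj('side',[[.49,.25,.08]])[0].astype(int);print(uv)
L=cv2.resize(a[uv[1]-75:uv[1]+75,uv[0]-75:uv[0]+75],(560,560),interpolation=cv2.INTER_CUBIC);cv2.imwrite('pics/s10.png',L[:,:,::-1])
E
```

```text
clock: 38.45
eef_pos: [0.4908, 0.2509, 0.0606]
tool_rot: [0.716, 0.698, -0.0, -0.0]
ft_force: [-0.4, 0.4, -3.6]
grip_width: 0.0187
grasp_force: 61.0
now 38.45 [0.4908 0.2509 0.0606] w 0.0187
nan
[254 163]
```

View pics/s10.png

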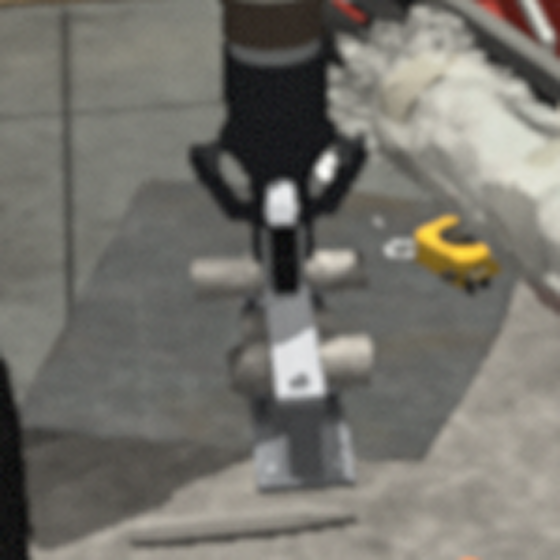

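The bar sits over the tubes with the right pin showing through its hole at (300,378), flush with the post. I'll lower the last millimetre, release, retreat straight up, and check.

In the tool's units: -0.15 m / 0.75 = -0.2, -0.09 m / 0.75 = -0.12.

```bash
python3 -m jog '[[[0, 0, 0, 0, 0, 0.0013, 0.01], [0, 0, 0, 0, 0, 0.0013, 0.01], [0, 0, 0, 0, 0, 0.0013, 0.03], [0, 0, 0, 0, 0, 0.0013, 0.045], [0, 0, 0, 0, 0, 0.0013, 0.045], [0, 0, 0, 0, 0, 0.0013, 0.045], [0, 0, 0, 0, 0, -0.04, 0.045], [0, 0, 0, 0, 0, -0.12, 0.045], [0, 0, 0, 0, 0, -0.2, 0.045], [0, 0, 0, 0, 0, -0.2, 0.045]]]'; python3 -m jog '[[[0, 0, 0, -0.08, 0, -0.04, 0.045], [0, 0, 0, -0.16, 0, -0.0667, 0.045], [0, 0, 0, -0.24, 0, -0.0667, 0.045], [0, 0, 0, -0.32, 0, -0.0667, 0.045], [0, 0, 0, -0.4, 0, -0.0667, 0.045], [0, 0, 0, -0.4267, 0, -0.0667, 0.045]]]'; python3 - <<'E'
from h import *
go();p,d=imaging.camera('top');X=cloud('top',d);h=cv2.resize(p[185:255,110:290],(720,280),interpolation=cv2.INTER_CUBIC);cv2.imwrite('pics/top11.png',h[:,:,::-1])
P=X.reshape(-1,3)
for y0 in(.36,.14,.395,.105):
    q=P[(abs(P[:,0]-.49)<.012)&(abs(P[:,1]-y0)<.008)&(P[:,2]>.06)];print(y0,len(q),np.median(q[:,2]),q[:,2].max())
M=((abs(X[...,2]-.082)<.008)&(abs(X[...,0]-.49)<.04)&(abs(X[...,1]-.25)<.18));v,u=np.nonzero(M);print(cv2.minAreaRect((X[M][:,:2]*1000).astype(np.float32)))
E
```

```text
clock: 39.8
eef_pos: [0.4943, 0.2526, 0.217]
tool_rot: [0.716, 0.698, 0.006, 0.002]
ft_force: [0.7, 0.5, -0.5]
grip_width: 0.045
grasp_force: 0.0
clock: 40.55
eef_pos: [0.482, -0.072, 0.2598]
tool_rot: [0.718, 0.697, -0.001, -0.001]
ft_force: [0.2, 0.5, -0.2]
grip_width: 0.0448
grasp_force: 0.0
now 40.55 [ 0.482  -0.072   0.2598] w 0.0448
0.36 72 0.08184356660817686 0.08515232659113708
0.14 76 0.08178703739475768 0.08485248411187782
0.395 69 0.08166251241990215 0.09382597191487324
0.105 77 0.08212853166431501 0.09225643838094406
((488.88043212890625, 250.35195922851562), (324.52362060546875, 32.742225646972656), 88.33495330810547)
```

View pics/top11.png

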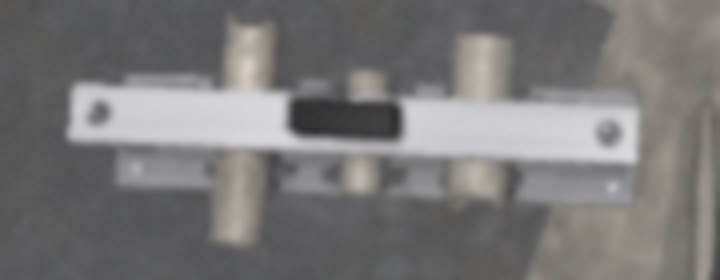

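The bar is flat at 82 mm top height on both posts, with pins in both holes at (98,112) and (609,132). The tubes under it are long, short and thick from left to right. Bar centre is within 2 mm of the rack's, so I'm handing in.

```bash
python3 -m jog '[[[0, 0, 0, 0, 0, 0, 0.045], [0, 0, 0, 0, 0, 0, 0.045], [0, 0, 0, 0, 0, 0, 0.045], [0, 0, 0, 0, 0, 0, 0.045]]]'; python3 -c "
from workcell import workorder; print(workorder.job_done())"
```

```text
clock: 41.1
eef_pos: [0.4831, -0.0681, 0.2608]
tool_rot: [0.715, 0.699, -0.0, -0.0]
ft_force: [-0.3, 0.3, -0.9]
grip_width: 0.0451
grasp_force: 0.0
the job is handed in; nothing more can be done
None
```

The job is handed in at 41 s: the last images show the three tubes lying in mirrored order in the carrying rack, the keeper bar flat on both posts with both pins in its holes, and the arm clear of everything; no verdict came back from the hand-in.

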